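# Fetch the locating hub from behind the consumables

## Task

The round metal hub at the back of the tray belongs on the fixture's steel rest plate, but three tall containers stand in its way. First stand all three containers on the put-aside mat, then carry the hub to the middle of the rest plate, and only then put each container back in the tray, centred and squarely lined up on the pad of its own outline. Keep everything upright throughout.

Things in the scene. Friction and masses are not known exactly. Their poses are not given: they have to be found in the camera images.
- bottle: Round white plastic bottle with a narrow black cap: body 44 mm diameter, straight from its foot to 88 mm, cap 26 mm diameter from 99 mm to the top at 118 mm. Loose, about 0.16 kg. Origin: centre of the underside, z up.
- canister: Square steel canister, 44 x 44 mm (x, y), straight sides up to 98 mm, with a round black cap 22 mm wide on top, 110 mm high in all. Loose, about 0.22 kg. Origin: centre of the underside, z up, x and y square to its sides.
- pack: Flat grey plastic refill pack, 30 mm thick (x) and 56 mm wide (y), straight sides up to 94 mm, with an oblong black closure on top, 108 mm high in all. Loose, about 0.17 kg. Origin: centre of the underside, z up.
- hub: Low round machined aluminium hub: 50 mm diameter, straight sides, 40 mm high, with a collar 34 mm diameter and 6 mm high on top (46 mm in all). Loose, about 0.21 kg. It stands directly on the grey tray's floor (4 mm above the table), at the back (far side) of the tray, between and behind the three containers, which stand about 5 to 20 mm from it. Only the tray's back rim, 20 mm high, runs about 20 mm behind it. Origin: centre of the underside, z up.
- pad_round: Bottle's home: flat round black rubber pad, 58 mm diameter, 3 mm thick, fixed in the tray, its top 7 mm above the table. Origin: centre of its underside. The three pads lie at the tray's left, right and front places in any arrangement, places about 83 to 132 mm apart (centres). At the start each container stands on its own pad. A small tape ring and a nut (both at most 14 mm high) lie in the tray's front corners.
- pad_square: Canister's home: flat square black rubber pad, 58 x 58 mm, 3 mm thick, fixed in the tray, its top 7 mm above the table. Origin: centre of its underside; x and y along its sides.
- pad_oblong: Pack's home: flat oblong black rubber pad, 42 mm (x) by 68 mm (y), 3 mm thick, fixed in the tray, its top 7 mm above the table. The pack stands on it with its 56 mm width along the pad's 68 mm length (either way round). Origin: centre of its underside.
- mat: Put-aside mat: flat dark rubber mat lying on the table to one side of the tray (left or right), 280 mm (x) by 150 mm (y), 3 mm thick, with a thin grey line along each long side. Room for three containers in a row along x, 80 to 85 mm apart. Origin: centre of its underside.
- seat: Rest plate: round steel disc, 68 mm diameter, 6 mm thick, on the white fixture board on the other side of the tray from the mat; its top is 24 mm above the table. Origin: centre of its underside. Around it on the board are only black pins near the corners, 14 mm high above the board, and a small folded-back clamp at the far edge, at most 30 mm high above the board and at least 40 mm from the rest plate's edge.
Things that resemble listed ones, but are neither listed nor needed, are in the scene too. What is shaped like the pack but yellow is not meant. Of the things that look like the hub, take the one that is farthest to the robot's left at the start.

How it is judged:
By the outcome, as a careful person would: the job done as asked, in the order asked, and still so for the second after the job is handed in, with the robot touching nothing.
It also fails if it takes over 144 s, if anything falls off the work surface, if the arm or the gripper's body presses on something with over 40 N, if the wrist force passes 120 N, or if a joint passes its speed limit or range.

## Robot

A 7-joint arm with a two-finger parallel gripper is mounted at the origin on the work surface. World frame = base frame: x ahead of the robot, y to its left, z up, the work surface at z = 0. Lengths are in m, angles in degrees, forces in N, time in s.
With the tool pointing down it reaches from about 0.425 to 0.825 m from the base axis. Payload 3.6 kg.
Tool frame: the origin (TCP) lies midway between the tips of the shut fingers; the grasp point (between the pads) lies 19 mm behind it; z points along the fingers, y is the direction in which the jaws open and shut (so a half turn about z gives the same grasp; the last joint's range is limited). The gripper opens to 93 mm and grips with 3 to 60 N. Pads are 15 mm wide; open, the fingers measure 128 mm over their backs; the gripper's body (75 mm by 188 mm) begins 65 mm behind the grasp point.
Start: joints at [71.19, 35.231, -0.722, 81.555, 0.464, 63.22, -2.315], TCP at [0.193, -0.621, 0.219] pointing down, gripper open.
Joint ranges: [-178.69, 178.69], [-17.37, 117.87], [-77.05, 75.6], [15.02, 138.74], [-78.02, 258.01], [0.78, 113.62], [-162.83, 162.83]. Speed limits (degrees/s): [159.86, 159.86, 180, 180, 180, 180, 180].

## Interface

Orientations are given as [roll, pitch, yaw] about the fixed x, y, z axes, in that order (R = Rz(yaw) Ry(pitch) Rx(roll)).
In Python, from workcell import manip, vision gives the robot as it stands. The module is installed in compiled form; this text tells all that it offers.
- The arm moves only by the tool servo_tool, never from a script. Its argument "increments" is text: rows parted by semicolons, each of 6 numbers parted by spaces: the shift along the tool's x, y, z scaled (see below), then the turn, a rotation vector about the tool's x, y, z scaled (see below). In form: dx dy dz ax ay az; .... A call has 1 to 20 rows; each row shifts and turns the commanded pose from where the row before left it, along the tool's axes as they then stand; what a row does not reach is not made up. The controller multiplies each number of a shift by 0.03 m and each number of a turn by 120 degrees. A row lasts 1/10 s, in which the tool goes at most 50 mm and 8.59 degrees, less where a joint would pass 70% of its speed; a pose out of reach is approached as far as the arm can. A call with a number of a shift or a turn outside -1 to 1 is refused whole. A call with a gripper value outside its range is refused whole. "fingers" is the closure, from 0 (fully open) to 1 (shut), set as the call begins (left out, the last holds). The fingers move at their own pace and stop on an object; "newtons" is the grip in N (left out, the last holds). Time passes only in rows, so rows that do not move let the fingers close. It gives the time, the measured TCP pose, the force and the opening at its end, in the units of the state.
- manip.read_state(): the state, without advancing time (a new reading comes with each control period).
- vision.capture(name): name is "scene" or "side" or "wrist"; returns the picture (384x512x3 uint8, red, green, blue); there is no depth.
- vision.camera_params(name): a dict with "mtx" (3x3 intrinsics, pixels), "rvec" (rotation vector, rad) and "tvec" (3), from world to camera coordinates, as OpenCV has them. Camera axes: x right, y down, z forward; pixel columns grow to the right and rows downward; lengths in m; the calibration is good to about 2 mm. The wrist camera is an equidistant fisheye: a pixel r from the principal point sees the ray r / f radians off the axis. A picture is of the moment at which its call begins: read the wrist's pose just before it. camera_params takes no time and is no camera call; for the wrist camera it gives the pose at the moment of the call.
- manip.finish_job(): hands the job in, once; it reports no verdict.
The state is a dict: "t": time; "joint_positions": joint angles; "qd": joint speeds; "joint_efforts": joint torques, N m; "tool_pos": TCP position; "tool_rot": TCP orientation; "contact_force": force on the tool from outside, world axes, zero at the start; "wrist_torque": the same for the moment, N m; "finger_gap": finger opening in m.
Only numpy, scipy, OpenCV 4.12 (cv2) and the standard library are available. Lean on these libraries where they do the work, as an engineer would, in place of code of your own. Each camera call takes 0.05 s, during which the arm holds its last target.

## Working session

There is one attempt and no reset: what is moved stays moved. The work goes in short steps, Python scripts to look and compute and a tool call to move; the robot and the scene stay as the last step left them, time stands still between calls to the robot, and variables do not carry over. Pictures are saved under pics/ and viewed, and the job is handed in when it is done.

Besides the shell and the picture viewer there is one more tool, called after ">>>" by a JSON object that holds its "name" and its "arguments", one argument or row to a line. servo_tool: Moves the arm, as the interface text tells. Shifts and turns lie within -1 to 1; 1 stands for 0.03 m of shift or 120 degrees of turn. Its arguments: {"type":"object","properties":{"increments":{"type":"string"},"fingers":{"type":"number"},"newtons":{"type":"number"}},"required":["increments"]}

```bash
mkdir -p pics; cat > h.py <<'E'
import numpy as np,cv2
from workcell import manip,vision
def snap(n,f):
    p=vision.camera_params(n);im=vision.capture(n)
    cv2.imwrite('pics/'+f+'.png',cv2.cvtColor(im,cv2.COLOR_RGB2BGR));np.savez('pics/'+f+'.npz',im=im,**{k:np.array(v,float) for k,v in p.items() if k in('mtx','rvec','tvec')})
    return im,p
def load(f):
    d=np.load('pics/'+f+'.npz');return d['im'],d
def ray(p,uv,fish=False):
    R=cv2.Rodrigues(np.array(p['rvec'],float))[0];t=np.array(p['tvec'],float).ravel();K=np.array(p['mtx'])
    x=(uv[0]-K[0,2])/K[0,0];y=(uv[1]-K[1,2])/K[1,1]
    if fish:
        r=np.hypot(x,y);d=np.array([x/r*np.sin(r),y/r*np.sin(r),np.cos(r)]) if r>0 else np.array([0,0,1.])
    else: d=np.array([x,y,1.])
    return -R.T@t,R.T@d
def onz(p,uv,z,fish=False):
    o,d=ray(p,uv,fish);return (o+d*(z-o[2])/d[2])[:2]
def proj(p,P):
    return cv2.projectPoints(np.array(P,float).reshape(-1,3),np.array(p['rvec'],float),np.array(p['tvec'],float),np.array(p['mtx']),None)[0].reshape(-1,2)
E
python3 - <<'E'
from h import *
for n in('scene','side','wrist'):
    im,p=snap(n,n+'0');R=cv2.Rodrigues(np.array(p['rvec'],float))[0];print(n,-R.T@np.array(p['tvec']).ravel(),R[2],np.array(p['mtx'])[[0,0,1],[0,2,2]])
print(manip.read_state())
E
```

```text
scene [1.32838859 0.17874713 1.00874111] [-0.59688869 -0.19205084 -0.77899959] [429.10176678 250.81672846 194.16050366]
side [0.38574843 0.95553611 0.65240807] [ 0.18423593 -0.84016621 -0.51007633] [475.30540414 260.09625765 192.82595452]
wrist [ 0.27021414 -0.59603114  0.38335733] [-0.27553314 -0.08339271 -0.95766756] [297.31863964 256.33473566 192.66053015]
{'t': 0.15, 'joint_positions': array([71.18896828, 35.27773676, -0.72398936, 81.61742784,  0.4650504 ,
       63.22113167, -2.31495531]), 'qd': array([ 0.03341095, -0.21463035, -0.06850153, -0.35051976,  0.03006313,
       -0.08280807, -0.04836175]), 'joint_efforts': array([ 1.06511747e-03, -4.59348786e+01,  2.09547677e-01, -1.65941781e+01,
       -6.10537059e-02,  1.81901531e-02,  1.69714331e-04]), 'tool_pos': array([ 0.19305726, -0.620043  ,  0.21774971]), 'tool_rot': array([-1.79886591e+02,  1.21451691e-03,  1.72974814e+01]), 'contact_force': array([-0.38049818, -0.16474851,  0.73471538]), 'wrist_torque': array([-0.00225991, -0.02369072, -0.02798336]), 'finger_gap': 0.09297382002353563}
```

View pics/scene0.png

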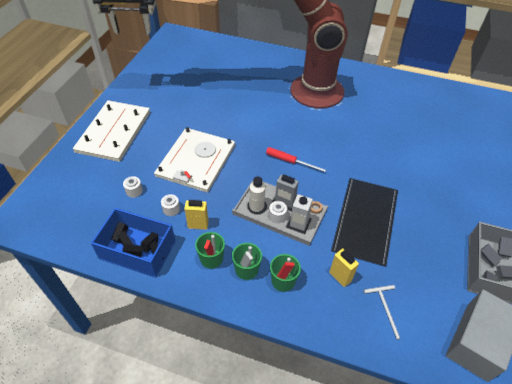

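View pics/side0.png

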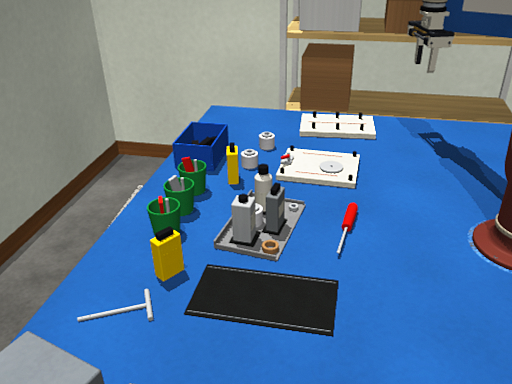

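View pics/wrist0.png

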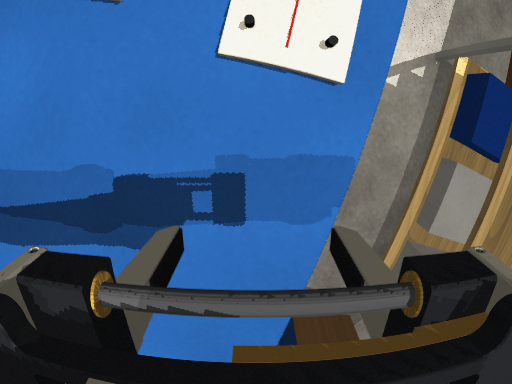

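```bash
python3 - <<'E'
from h import *
im,p=load('scene0')
for nm,uv,z in [('mat c',(366,221),.003),('seat',(205,149),.024),('hub',(278,209),.05),('bottle top',(258,182),.118),('can?',(287,180),.11),('pack?',(303,200),.11),('corner TL',(251,185),.02),('corner TR',(327,207),.02),('cBL',(234,209),.02),('cBR',(315,239),.02),('m1',(345,180),.003),('m2',(397,186),.003),('m3',(386,263),.003),('m4',(334,252),.003)]:
    print(nm,onz(p,uv,z).round(3))
c=im[165:250,145:410];cv2.imwrite('pics/z1.png',cv2.resize(c[:,:,::-1],None,fx=3,fy=3,interpolation=cv2.INTER_CUBIC))
im,p=load('side0')
c=im[150:265,200:370];cv2.imwrite('pics/z2.png',cv2.resize(c[:,:,::-1],None,fx=4.5,fy=4.5,interpolation=cv2.INTER_CUBIC))
E
```

```text
mat c [0.541 0.275]
seat [ 0.447 -0.263]
hub [0.619 0.031]
bottle top [ 0.599 -0.036]
can? [0.559 0.035]
pack? [0.612 0.095]
corner TL [ 0.537 -0.076]
corner TR [0.542 0.159]
cBL [ 0.639 -0.093]
cBR [0.661 0.151]
m1 [0.407 0.188]
m2 [0.377 0.344]
m3 [0.661 0.349]
m4 [0.673 0.21 ]
```

View pics/z1.png

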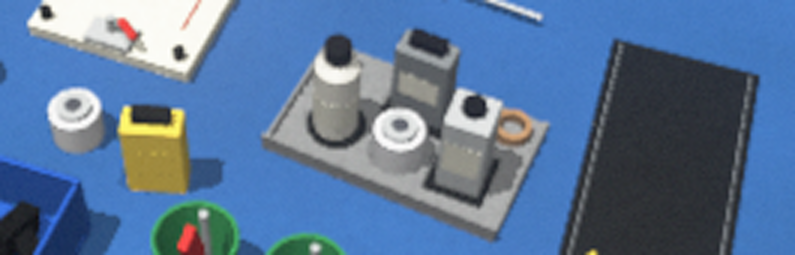

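View pics/z2.png

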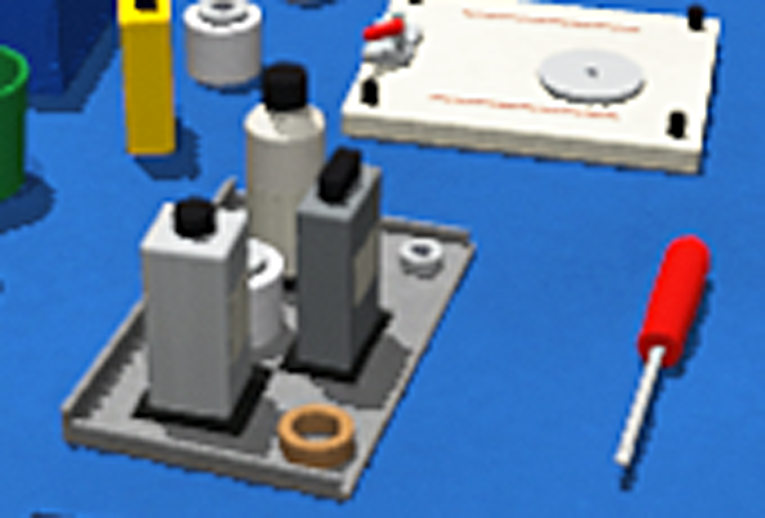

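>>> {"name": "servo_tool", "arguments": {
  "increments": "0.5 -0.5 -0.1 0 0 0;0.94 -0.97 -0.1 0 0 0;0.94 -0.97 -0.1 0 0 0;0.94 -0.97 -0.1 0 0 0;0.94 -0.97 -0.1 0 0 0;0.94 -0.97 -0.1 0 0 0;0.94 -0.97 -0.1 0 0 0;0.94 -0.97 -0.1 0 0 0;0.94 -0.97 -0.1 0 0 0;0.94 -0.97 -0.1 0 0 0;0.94 -0.97 -0.1 0 0 0;0.94 -0.97 -0.1 0 0 0;0.94 -0.97 -0.1 0 0 0;0.94 -0.97 -0.1 0 0 0;0.94 -0.97 -0.1 0 0 0;0.94 -0.97 -0.1 0 0 0;0.94 -0.97 -0.1 0 0 0;0.94 -0.97 -0.1 0 0 0;0.5 -0.5 0 0 0 0;0 0 0 0 0 0"
}}

```text
t: 2.15
tool_pos: [0.5242, 0.036, 0.2723]
tool_rot: [-179.9, -0.0, 17.7]
contact_force: [0.9, 0.1, 0.7]
finger_gap: 0.0928
```

```bash
python3 - <<'E'
from h import *
s=manip.read_state();print(s['tool_pos'],s['tool_rot'],s['joint_positions'])
im,p=snap('wrist','w1')
cv2.imwrite('pics/w1b.png',cv2.resize(im[:,:,::-1],(800,600),interpolation=cv2.INTER_CUBIC))
E
```

```text
[0.52423191 0.03604415 0.27232764] [-1.79862560e+02 -4.66871771e-02  1.76909004e+01] [  2.97573512  21.57527305 -13.14635427  97.18898638   5.28200368
  61.82646843 -84.08460518]
```

View pics/w1b.png

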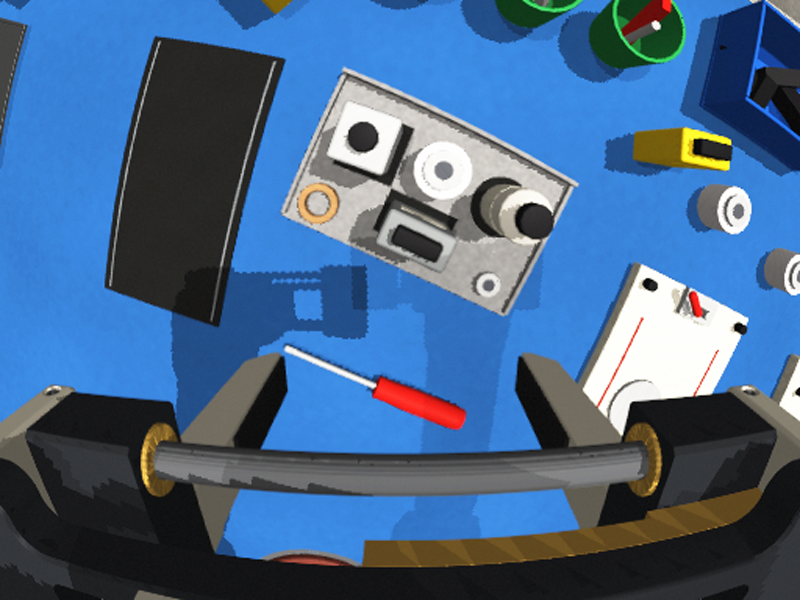

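```bash
python3 - <<'E'
from h import *
im,p=load('w1')
c=im[40:205,175:375];cv2.imwrite('pics/w1z.png',cv2.resize(c[:,:,::-1],None,fx=3.6,fy=3.6,interpolation=cv2.INTER_CUBIC))
s=1.5625
for nm,uv,z in [('can cap',(363,136),.117),('pack',(418,239),.115),('hub',(442,170),.05),('bot cap',(534,221),.125),('seat',(637,405),.024),
 ('mat',(157,38),.003),('mat',(284,59),.003),('mat',(217,325),.003),('mat',(106,286),.003),('tray',(345,69),.02),('tray',(577,184),.02),('tray',(505,314),.004),('tray',(282,212),.004)]:
    print(nm,onz(p,(uv[0]/s,uv[1]/s),z,True).round(4))
E
```

```text
can cap [0.613  0.0918]
pack [0.5557 0.0339]
hub [0.6082 0.0277]
bot cap [ 0.5949 -0.0379]
seat [ 0.4473 -0.2662]
mat [0.6672 0.3425]
mat [0.6693 0.1981]
mat [0.3928 0.1976]
mat [0.3926 0.3425]
tray [0.6711 0.1354]
tray [ 0.6403 -0.099 ]
tray [ 0.4958 -0.0818]
tray [0.5269 0.1566]
```

View pics/w1z.png

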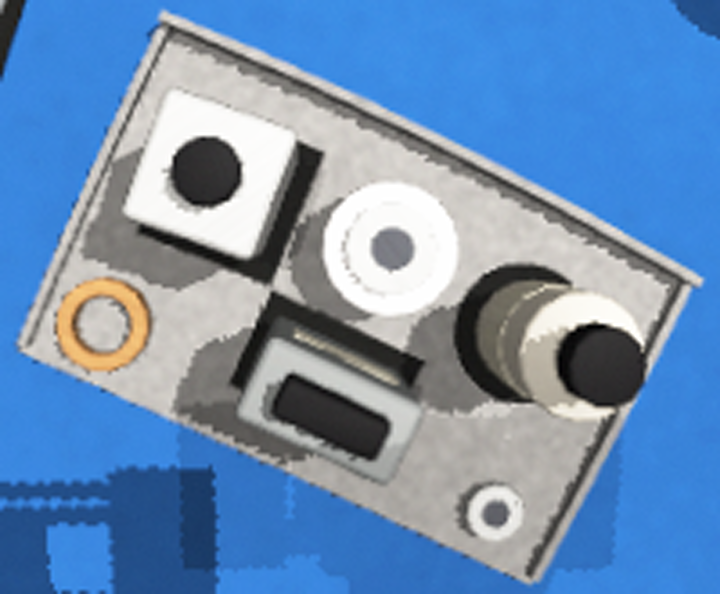

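```bash
python3 - <<'E'
from h import *
im,p=load('w1')
hsv=cv2.cvtColor(im,cv2.COLOR_RGB2HSV);g=cv2.cvtColor(im,cv2.COLOR_RGB2GRAY)
def comp(m,seed):
    n,l=cv2.connectedComponents(m.astype(np.uint8),connectivity=4);k=l[seed[1],seed[0]];return (l==k).astype(np.uint8) if k else None
def rect(m,z):
    c=max(cv2.findContours(m,cv2.RETR_EXTERNAL,cv2.CHAIN_APPROX_NONE)[0],key=cv2.contourArea)[:,0]
    P=np.array([onz(p,q,z,True) for q in c]);r=cv2.minAreaRect((P*1000).astype(np.float32));return r,len(c)
z2=lambda q:(int(q[0]/3.6+175),int(q[1]/3.6+40))
for nm,q,thr,z in [('can top',(150,210),(235,256),.105),('can cap',(207,172),(0,60),.117),('pack clos',(330,415),(0,60),.115),('pack top',(255,410),(140,185),.101),('bot cap',(600,365),(0,60),.125),('hub',(340,240),(225,256),.044),('hubhole',(392,250),(60,150),.05),]:
    s=z2(q);print(nm,g[s[1],s[0]],end=' ')
    m=comp((g>=thr[0])&(g<thr[1]),s)
    if m is None: print('none');continue
    print(rect(m,z),m.sum())
E
```

```text
can top 250 (((613.49755859375, 92.31181335449219), (40.82631301879883, 40.91642379760742), 87.27728271484375), 130) 935
can cap 50 (((612.9754638671875, 92.1666488647461), (19.615692138671875, 19.223241806030273), 17.340085983276367), 51) 275
pack clos 46 (((552.80615234375, 34.2066650390625), (35.67166519165039, 14.218169212341309), 82.0888442993164), 75) 402
pack top 193 none
bot cap 49 (((595.2130737304688, -37.676902770996094), (24.191476821899414, 26.391258239746094), 19.925029754638672), 66) 434
hub 253 (((608.7239379882812, 27.05280113220215), (49.25103759765625, 47.562015533447266), 18.573589324951172), 104) 950
hubhole 125 (((608.3865356445312, 26.215435028076172), (13.117657661437988, 12.996360778808594), 18.318504333496094), 29) 95
```

>>> {"name": "servo_tool", "arguments": {
  "increments": "0 0 0.3 0 0 0.0567;0 0 0.3 0 0 0.0567;0 0 0.3 0 0 0.0567;0.58 -0.4 0.6 0 0 0;0.58 -0.4 0.7 0 0 0;0.58 -0.4 0.7 0 0 0;0.58 -0.4 0.7 0 0 0;0.57 -0.41 0.47 0 0 0;0 0 0 0 0 0;0 0 0 0 0 0",
  "fingers": 0.25,
  "newtons": 25
}}

```text
t: 3.2
tool_pos: [0.6127, 0.0851, 0.1503]
tool_rot: [179.9, 0.1, -3.2]
contact_force: [-0.5, -0.2, 1.1]
finger_gap: 0.07
```

```bash
python3 - <<'E'
from h import *
s=manip.read_state();print(s['t'],s['tool_pos'],s['tool_rot'],s['finger_gap'],s['joint_positions'])
im,p=snap('wrist','w2')
cv2.imwrite('pics/w2b.png',cv2.resize(im[:,:,::-1],(800,600),interpolation=cv2.INTER_CUBIC))
E
```

```text
3.2 [0.61273979 0.08511612 0.15027571] [ 1.79898009e+02  9.62326388e-02 -3.23424890e+00] 0.0700309011248032 [  -5.70096785   36.51633567   -7.11353091   91.63665742    5.43770544
   52.30285243 -108.00280276]
```

View pics/w2b.png

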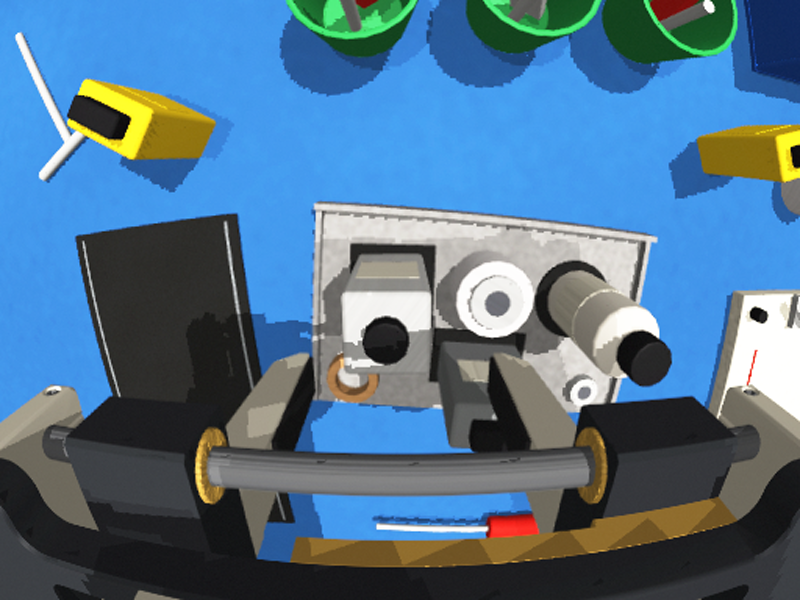

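```bash
python3 - <<'E'
from h import *
s=manip.read_state();print(s['t'],s['tool_pos'],s['tool_rot'])
im,p=load('w2');k=1.5625
for nm,uv,z in [('can cap',(385,341),.117),('c1',(342,294),.105),('c2',(431,292),.105),('hub',(497,303),.05),('bot',(644,358),.125)]:
    print(nm,onz(p,(uv[0]/k,uv[1]/k),z,True).round(4))
E
```

```text
3.25 [0.61294475 0.08507557 0.15106071] [ 1.79914225e+02  1.68133507e-02 -3.25084972e+00]
can cap [0.6148 0.0926]
c1 [0.635  0.1121]
c2 [0.6336 0.0699]
hub [0.6087 0.0269]
bot [ 0.5995 -0.035 ]
```

>>> {"name": "servo_tool", "arguments": {
  "increments": "0.03 -0.25 0 0 0 0;0 0 0 0 0 0;0 0 0.5 0 0 0;0 0 0.8 0 0 0;0 0 0.8 0 0 0;0 0 0.6 0 0 0;0 0 0.4 0 0 0;0 0 0 0 0 0"
}}

```text
t: 4.05
tool_pos: [0.6136, 0.0945, 0.0564]
tool_rot: [180.0, 0.2, -3.1]
contact_force: [-0.5, 0.3, -0.4]
finger_gap: 0.0697
```

>>> {"name": "servo_tool", "arguments": {
  "increments": "0 0 0 0 0 0;0 0 0 0 0 0;0 0 0 0 0 0;0 0 0 0 0 0;0 0 0 0 0 0;0 0 -0.3 0 0 0;0 0 -0.7 0 0 0;0 0 -0.7 0 0 0;0 0 -0.3 0 0 0;0 0 0 0 0 0",
  "fingers": 1
}}

```text
t: 5.05
tool_pos: [0.6155, 0.0953, 0.1189]
tool_rot: [-179.9, -0.2, -3.1]
contact_force: [-0.2, 0.2, -1.7]
finger_gap: 0.0438
```

>>> {"name": "servo_tool", "arguments": {
  "increments": "0 -0.4 0 0 0 -0.026;0 -0.9 0 0 0 0;0 -0.9 0 0 0 0;0 -0.9 0 0 0 0;0 -0.9 0 0 0 0;0 -0.9 0 0 0 0;0 -0.6 0 0 0 0;0 -0.3 0 0 0 0;0 0 0 0 0 0;0 0 0.5 0 0 0;0 0 0.7 0 0 0;0 0 0.5 0 0 0;0 0 0.2 0 0 0;0 0 0.1 0 0 0;0 0 0 0 0 0"
}}

```text
t: 6.55
tool_pos: [0.6156, 0.2684, 0.0575]
tool_rot: [180.0, -0.0, -0.0]
contact_force: [0.8, 0.3, -2.1]
finger_gap: 0.0437
```

>>> {"name": "servo_tool", "arguments": {
  "increments": "0 0 0.1 0 0 0;0 0 0.06 0 0 0;0 0 0 0 0 0;0 0 0 0 0 0"
}}

```text
t: 6.95
tool_pos: [0.6163, 0.2692, 0.0545]
tool_rot: [-179.9, -0.1, 0.0]
contact_force: [-1.4, -1.5, 6.0]
finger_gap: 0.044
```

>>> {"name": "servo_tool", "arguments": {
  "increments": "0 0 0 0 0 0;0 0 -0.1 0 0 0;0 0 -0.6 0 0 0;0 0 -1 0 0 0;0 0 -1 0 0 0;-0.3 0.5 -0.6 0 0 0;-0.48 0.95 -0.25 0 0 0;-0.48 0.95 -0.25 0 0 0;-0.48 0.95 -0.25 0 0 0;-0.48 0.95 -0.25 0 0 0;-0.48 0.95 -0.25 0 0 0;-0.48 0.95 -0.25 0 0 0;-0.48 0.95 -0.25 0 0 0;-0.2 0.5 0 0 0 0;0 0 0 0 0 0;0 0 0 0 0 0",
  "fingers": 0
}}

```text
t: 8.55
tool_pos: [0.5001, 0.0405, 0.2041]
tool_rot: [-179.9, -0.0, 0.1]
contact_force: [0.0, 0.7, -0.2]
finger_gap: 0.0927
```

```bash
python3 - <<'E'
from h import *
s=manip.read_state();print(s['t'],s['tool_pos'],s['tool_rot'])
im,p=snap('wrist','w3')
cv2.imwrite('pics/w3b.png',cv2.resize(im[:,:,::-1],(800,600),interpolation=cv2.INTER_CUBIC))
E
```

```text
8.55 [0.50012676 0.04050839 0.20407288] [-1.79922546e+02 -2.54350466e-02  5.55234611e-02]
```

View pics/w3b.png

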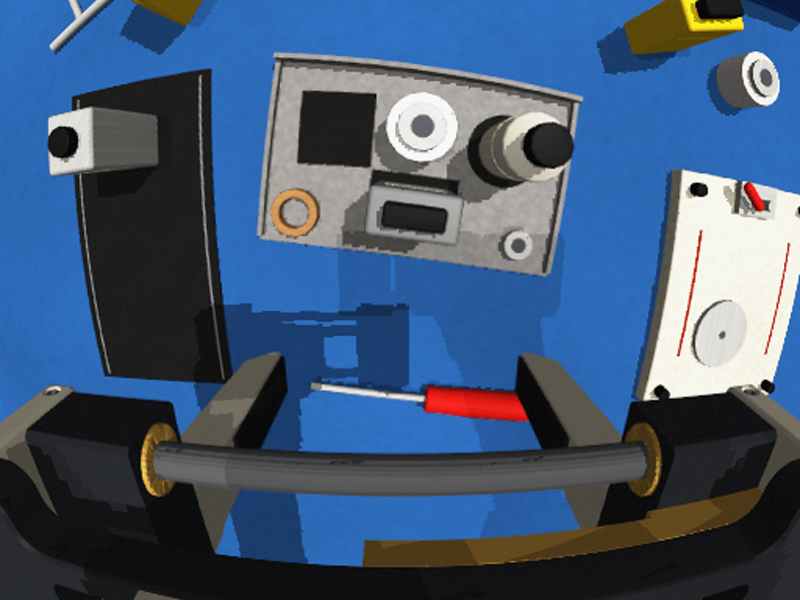

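```bash
cat >> h.py <<'E'
def comp(m,seed):
    n,l=cv2.connectedComponents(m.astype(np.uint8),connectivity=4);k=l[seed[1],seed[0]];return (l==k).astype(np.uint8) if k else None
def rect(p,m,z,fish=True):
    c=max(cv2.findContours(m,cv2.RETR_EXTERNAL,cv2.CHAIN_APPROX_NONE)[0],key=cv2.contourArea)[:,0]
    P=np.array([onz(p,q,z,fish) for q in c]);r=cv2.minAreaRect((P*1000).astype(np.float32));return [np.round(a,1) for a in r]+[int(m.sum())]
def meas(f,items,k=1.5625):
    im,p=load(f);g=cv2.cvtColor(im,cv2.COLOR_RGB2GRAY)
    for nm,q,thr,z in items:
        s=(int(q[0]/k),int(q[1]/k));m=comp((g>=thr[0])&(g<thr[1]),s)
        print(nm,g[s[1],s[0]],rect(p,m,z) if m is not None else None)
E
python3 - <<'E'
from h import *
meas('w3',[('padsq',(338,128),(0,70),.007),('hub',(400,125),(225,256),.044),('hole',(423,126),(60,150),.05),('botcap',(548,145),(0,70),.125),('clos',(415,217),(0,70),.115),('seat',(719,345),(140,222),.024),('packtop',(415,240),(120,200),.101)])
E
```

```text
padsq 29 [array([611.3,  91.7]), array([57.9, 57.9]), np.float64(84.9), 2188]
hub 236 [array([608.7,  26.7]), array([46.9, 48.2]), np.float64(46.1), 1224]
hole 100 [array([608.4,  26.8]), array([14.1, 14.8]), np.float64(0.7), 164]
botcap 42 [array([611.4,  28.5]), array([165.1,  40.7]), np.float64(82.4), 1259]
clos 37 [array([552.4,  34. ]), array([35.6, 15. ]), np.float64(83.0), 695]
seat 221 [array([ 445.7, -269.1]), array([66. , 18.1]), np.float64(4.2), 158]
packtop 95 None
```

>>> {"name": "servo_tool", "arguments": {
  "increments": "0 0 0 0 0 0.0633;0.4 0 0.3 0 0 0;0.6 0 0.7 0 0 0;0.5 0 0.7 0 0 0;0.26 0 0.6 0 0 0;0 0 0 0 0 0"
}}

```text
t: 9.2
tool_pos: [0.5518, 0.0331, 0.1317]
tool_rot: [180.0, 0.3, -7.4]
contact_force: [-1.0, -0.2, -0.6]
finger_gap: 0.0928
```

>>> {"name": "servo_tool", "arguments": {
  "increments": "0.02 -0.03 0.5 0 0 0;0 0 0.8 0 0 0;0 0 0.8 0 0 0;0 0 0.4 0 0 0;0 0 0 0 0 0;0 0 0 0 0 0"
}}

```text
t: 9.8
tool_pos: [0.5534, 0.0335, 0.0609]
tool_rot: [-180.0, -0.1, -7.5]
contact_force: [-0.6, 0.5, 0.4]
finger_gap: 0.093
```

>>> {"name": "servo_tool", "arguments": {
  "increments": "0 0 0 0 0 0;0 0 0 0 0 0;0 0 0 0 0 0;0 0 0 0 0 0;0 0 0 0 0 0;0 0 -0.3 0 0 0;0 0 -0.7 0 0 0;0 0 -0.7 0 0 0;0 0 -0.3 0 0 0;0 0 0 0 0 0",
  "fingers": 1
}}

```text
t: 10.8
tool_pos: [0.5535, 0.0331, 0.1216]
tool_rot: [-180.0, -0.2, -7.6]
contact_force: [0.5, 0.3, -2.3]
finger_gap: 0.0558
```

>>> {"name": "servo_tool", "arguments": {
  "increments": "0 0 0 0 0 -0.0633;-0.1 -0.5 0 0 0 0;-0.1 -0.9 0 0 0 0;-0.1 -0.9 0 0 0 0;-0.1 -0.9 0 0 0 0;-0.1 -0.9 0 0 0 0;-0.1 -0.9 0 0 0 0;-0.1 -0.9 0 0 0 0;0 -0.9 0 0 0 0;0 -0.7 0 0 0 0;0 -0.3 0 0 0 0;0 0 0 0 0 0;0 0 0.5 0 0 0;0 0 0.7 0 0 0;0 0 0.5 0 0 0;0 0 0.2 0 0 0;0 0 0 0 0 0;0 0 0 0 0 0"
}}

```text
t: 12.6
tool_pos: [0.5323, 0.2666, 0.0639]
tool_rot: [-180.0, -0.1, -0.1]
contact_force: [-0.0, -0.4, -1.7]
finger_gap: 0.0562
```

>>> {"name": "servo_tool", "arguments": {
  "increments": "0 0 0.13 0 0 0;0 0 0.1 0 0 0;0 0 0.05 0 0 0;0 0 0 0 0 0;0 0 0 0 0 0"
}}

```text
t: 13.1
tool_pos: [0.5323, 0.2674, 0.0569]
tool_rot: [-180.0, -0.1, -0.0]
contact_force: [-1.5, -1.6, 7.1]
finger_gap: 0.0556
```

>>> {"name": "servo_tool", "arguments": {
  "increments": "0 0 0 0 0 0;0 0 0 0 0 0;0 0 -0.5 0 0 0;0 0 -1 0 0 0;0 0 -1 0 0 0;-0.1 0.4 -0.8 0 0 0;-0.1 0.95 -0.25 0 0 0;-0.1 0.95 -0.25 0 0 0;-0.1 0.95 -0.25 0 0 0;-0.1 0.95 -0.25 0 0 0;-0.1 0.95 -0.25 0 0 0;-0.1 0.95 -0.25 0 0 0;-0.1 0.95 -0.25 0 0 0;-0.1 0.8 0 0 0 0;-0.1 0.4 0 0 0 0;0 0 0 0 0 0;0 0 0 0 0 0",
  "fingers": 0
}}

```text
t: 14.8
tool_pos: [0.5017, 0.0209, 0.2062]
tool_rot: [-179.9, 0.0, 0.1]
contact_force: [0.5, 0.8, -0.4]
finger_gap: 0.093
```

```bash
python3 - <<'E'
from h import *
s=manip.read_state();print(s['t'],s['tool_pos'],s['tool_rot'])
im,p=snap('wrist','w4')
cv2.imwrite('pics/w4b.png',cv2.resize(im[:,:,::-1],(800,600),interpolation=cv2.INTER_CUBIC))
E
```

```text
14.8 [0.50167189 0.02093813 0.2062383 ] [-1.79931403e+02  6.84761044e-03  7.83928923e-02]
```

View pics/w4b.png

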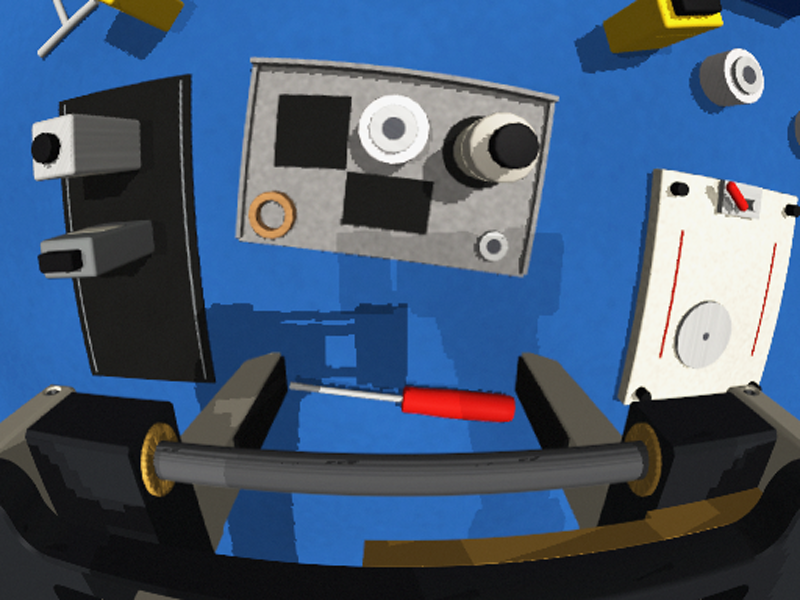

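```bash
python3 - <<'E'
from h import *
meas('w4',[('padsq',(312,130),(0,70),.007),('padob',(388,203),(0,70),.007),('hub',(372,125),(225,256),.044),('hole',(394,128),(60,150),.05),('botcap',(514,145),(0,60),.125),('seat',(706,336),(100,225),.024)])
im,p=load('w4')
c=im[65:130,275:365];cv2.imwrite('pics/w4z.png',cv2.resize(c[:,:,::-1],None,fx=7,fy=7,interpolation=cv2.INTER_CUBIC))
c=im[170:270,390:512];cv2.imwrite('pics/w4s.png',cv2.resize(c[:,:,::-1],None,fx=6,fy=6,interpolation=cv2.INTER_CUBIC))
E
```

```text
padsq 29 [array([611.5,  91.5]), array([58. , 58.2]), np.float64(85.3), 2118]
padob 29 [array([553.5,  32.7]), array([68.3, 42.7]), np.float64(82.2), 1866]
hub 230 [array([608.9,  26.9]), array([47.6, 47.3]), np.float64(44.3), 1227]
hole 98 [array([608.9,  26.8]), array([13.8, 14.2]), np.float64(90.0), 164]
botcap 42 [array([594.8, -38.2]), array([23.8, 27.8]), np.float64(2.8), 734]
seat 88 None
```

View pics/w4z.png

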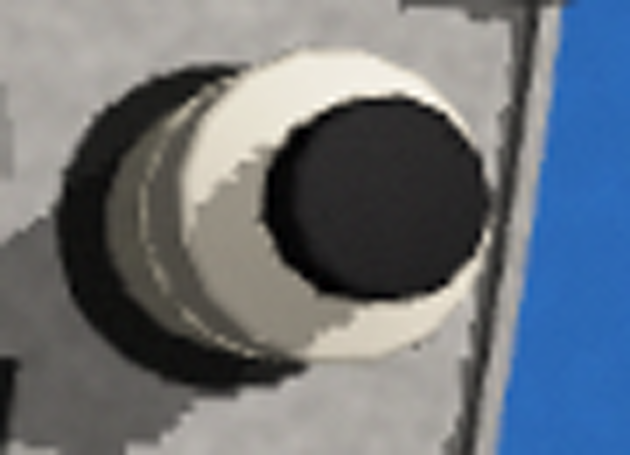

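View pics/w4s.png

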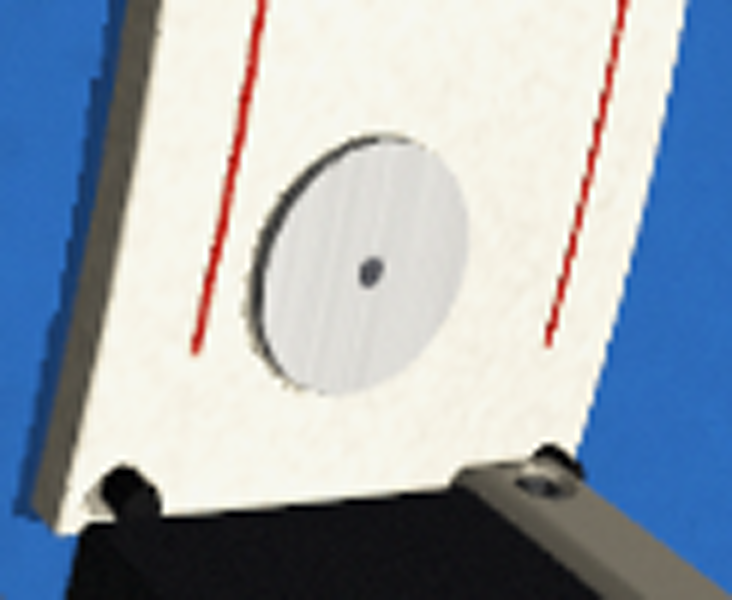

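```bash
python3 - <<'E'
from h import *
im,p=load('w4')
for nm,uv,z in [('bc',(275+388/7,65+197/7),.125),('seat',(390+372/6,170+271/6),.024),('padleft',(275+60/7,65+220/7),.007),('padtop',(275+210/7,65+62/7),.007),('padbot',(275+220/7,65+388/7),.007)]: print(nm,onz(p,uv,z,True).round(4))
E
```

```text
bc [ 0.5948 -0.0401]
seat [ 0.4435 -0.2676]
padleft [ 0.5943 -0.0113]
padtop [ 0.6232 -0.0373]
padbot [ 0.5654 -0.0399]
```

>>> {"name": "servo_tool", "arguments": {
  "increments": "0.5 0.3 0.3 0 0 0;0.8 0.5 0.5 0 0 0;0.8 0.5 0.5 0 0 0;0.7 0.5 0.5 0 0 0;0.3 0.2 0.3 0 0 0;0 0 0 0 0 0;0 0 0 0 0 0",
  "fingers": 0.2
}}

```text
t: 15.55
tool_pos: [0.594, -0.0386, 0.1434]
tool_rot: [-179.9, 0.1, 0.1]
contact_force: [0.2, 0.2, 0.9]
finger_gap: 0.0743
```

>>> {"name": "servo_tool", "arguments": {
  "increments": "0.03 0.04 0.5 0 0 0;0 0 0.8 0 0 0;0 0 0.8 0 0 0;0 0 0.5 0 0 0;0 0 0.22 0 0 0;0 0 0 0 0 0;0 0 0 0 0 0"
}}

```text
t: 16.25
tool_pos: [0.5962, -0.041, 0.0601]
tool_rot: [-180.0, -0.1, 0.0]
contact_force: [-0.4, -0.4, 0.2]
finger_gap: 0.0744
```

>>> {"name": "servo_tool", "arguments": {
  "increments": "0 0 0 0 0 0;0 0 0 0 0 0;0 0 0 0 0 0;0 0 0 0 0 0;0 0 0 0 0 0;0 0 -0.3 0 0 0;0 0 -0.7 0 0 0;0 0 -0.7 0 0 0;0 0 -0.3 0 0 0;0 0 0 0 0 0",
  "fingers": 1
}}

```text
t: 17.25
tool_pos: [0.5965, -0.0417, 0.1203]
tool_rot: [180.0, -0.2, -0.0]
contact_force: [1.2, 0.4, -2.9]
finger_gap: 0.0435
```

>>> {"name": "servo_tool", "arguments": {
  "increments": "-0.5 -0.4 0 0 0 0;-0.9 -0.8 0 0 0 0;-0.9 -0.8 0 0 0 0;-0.9 -0.8 0 0 0 0;-0.9 -0.8 0 0 0 0;-0.7 -0.8 0 0 0 0;-0.1 -0.9 0 0 0 0;0 -0.9 0 0 0 0;0 -0.9 0 0 0 0;0 -0.9 0 0 0 0;0 -0.9 0 0 0 0;0 -0.8 0 0 0 0;0 -0.4 0 0 0 0;0 -0.2 0 0 0 0;0 0 0 0 0 0;0 0 0.5 0 0 0;0 0 0.7 0 0 0;0 0 0.5 0 0 0;0 0 0.2 0 0 0;0 0 0 0 0 0"
}}

```text
t: 19.25
tool_pos: [0.4483, 0.2657, 0.0611]
tool_rot: [179.9, 0.1, -0.1]
contact_force: [-0.5, -0.4, -1.6]
finger_gap: 0.0433
```

>>> {"name": "servo_tool", "arguments": {
  "increments": "0 0 0.1 0 0 0;0 0 0.06 0 0 0;0 0 0.03 0 0 0;0 0 0 0 0 0;0 0 0 0 0 0"
}}

```text
t: 19.75
tool_pos: [0.4487, 0.2675, 0.0563]
tool_rot: [-180.0, -0.0, 0.0]
contact_force: [0.1, 0.1, -1.9]
finger_gap: 0.0437
```

>>> {"name": "servo_tool", "arguments": {
  "increments": "0 0 0.04 0 0 0;0 0 0.02 0 0 0;0 0 0 0 0 0;0 0 0 0 0 0"
}}

```text
t: 20.15
tool_pos: [0.4488, 0.2676, 0.0549]
tool_rot: [-180.0, -0.0, 0.0]
contact_force: [-1.0, -1.6, 5.6]
finger_gap: 0.0433
```

>>> {"name": "servo_tool", "arguments": {
  "increments": "0 0 0 0 0 0;0 0 0 0 0 0;0 0 -0.5 0 0 0;0 0 -1 0 0 0;0 0 -1 0 0 0;0.1 0.4 -0.8 0 0 0;0.2 0.95 -0.25 0 0 0;0.2 0.95 -0.25 0 0 0;0.2 0.95 -0.25 0 0 0;0.2 0.95 -0.25 0 0 0;0.2 0.95 -0.25 0 0 0;0.2 0.95 -0.25 0 0 0;0.2 0.95 -0.25 0 0 0;0.2 0.8 0 0 0 0;0 0.3 0 0 0 0;0 0 0 0 0 0;0 0 0 0 0 0",
  "fingers": 0
}}

```text
t: 21.85
tool_pos: [0.499, 0.0244, 0.2054]
tool_rot: [-179.9, 0.1, 0.1]
contact_force: [0.4, -0.3, -0.2]
finger_gap: 0.093
```

```bash
python3 - <<'E'
from h import *
s=manip.read_state();print(s['t'],s['tool_pos'],s['tool_rot'])
im,p=snap('wrist','w5')
cv2.imwrite('pics/w5b.png',cv2.resize(im[:,:,::-1],(800,600),interpolation=cv2.INTER_CUBIC))
E
```

```text
21.85 [0.49903044 0.02439282 0.20543497] [-1.79933653e+02  5.70612970e-02  1.01015211e-01]
```

View pics/w5b.png

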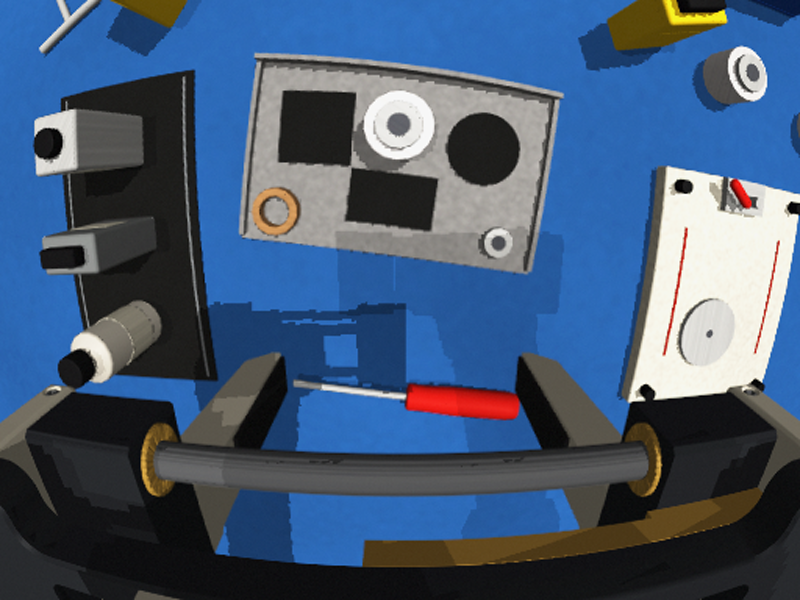

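```bash
python3 - <<'E'
from h import *
meas('w5',[('padsq',(316,130),(0,70),.007),('padob',(392,203),(0,70),.007),('padrd',(483,150),(0,70),.007),('hub',(376,125),(225,256),.044),('hole',(399,124),(60,150),.05)])
im,p=load('w5')
print(onz(p,(710/1.5625,333.5/1.5625),.024,True))
E
```

```text
padsq 30 [array([611.4,  91.4]), array([58. , 57.9]), np.float64(84.8), 2140]
padob 28 [array([553.3,  33. ]), array([67.3, 42.5]), np.float64(82.4), 1849]
padrd 29 [array([594.3, -38.7]), array([56.6, 56.9]), np.float64(77.7), 1678]
hub 220 None
hole 98 [array([608.6,  26.9]), array([14.8, 15. ]), np.float64(62.9), 167]
[ 0.44370396 -0.26759458]
```

>>> {"name": "servo_tool", "arguments": {
  "increments": "0 0 0.3 0 0 0.0633;0.5 -0.1 0.6 0 0 0;0.8 -0.12 0.9 0 0 0;0.9 -0.12 0.9 0 0 0;0.9 -0.12 0.9 0 0 0;0.5 -0.1 0.6 0 0 0;0 0 0.3 0 0 0;0 0 0 0 0 0;0 0 0 0 0 0"
}}

```text
t: 22.8
tool_pos: [0.6081, 0.0261, 0.0714]
tool_rot: [-180.0, 0.0, -7.5]
contact_force: [-0.3, -0.4, 0.4]
finger_gap: 0.0929
```

>>> {"name": "servo_tool", "arguments": {
  "increments": "0.02 -0.03 0.4 0 0 0;0 0 0.7 0 0 0;0 0 0.5 0 0 0;0 0 0.25 0 0 0;0 0 0.05 0 0 0;0 0 0 0 0 0;0 0 0 0 0 0"
}}

```text
t: 23.5
tool_pos: [0.6102, 0.0261, 0.0145]
tool_rot: [-180.0, -0.1, -7.6]
contact_force: [-0.0, 0.3, -0.0]
finger_gap: 0.0926
```

>>> {"name": "servo_tool", "arguments": {
  "increments": "-0.04 0 0 0 0 0;0 0 0 0 0 0;0 0 0 0 0 0;0 0 0 0 0 0;0 0 0 0 0 0;0 0 0 0 0 0;0 0 -0.3 0 0 0;0 0 -0.7 0 0 0;0 0 -0.8 0 0 0;0 0 -0.6 0 0 0;0 0 -0.2 0 0 0;0 0 0 0 0 0",
  "fingers": 1
}}

```text
t: 24.7
tool_pos: [0.6087, 0.0262, 0.0926]
tool_rot: [-180.0, -0.1, -7.6]
contact_force: [0.9, -0.4, -2.1]
finger_gap: 0.0495
```

```bash
python3 - <<'E'
from h import *
s=manip.read_state();print(s['t'],s['tool_pos'],s['tool_rot'])
im,p=snap('wrist','w6')
cv2.imwrite('pics/w6b.png',cv2.resize(im[:,:,::-1],(800,600),interpolation=cv2.INTER_CUBIC))
snap('side','s6')
E
```

```text
24.7 [0.6087279  0.02624179 0.09264252] [-1.79977650e+02 -8.86011418e-02 -7.59617666e+00]
```

View pics/w6b.png

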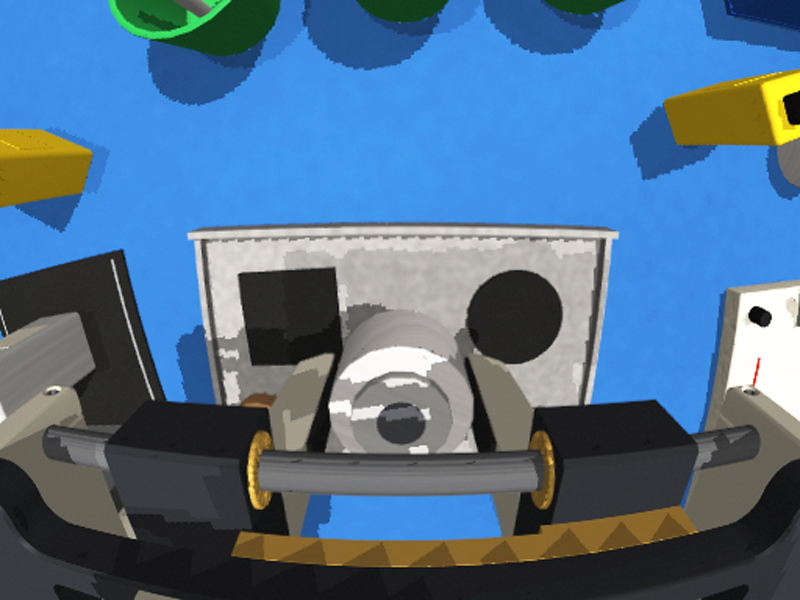

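View pics/s6.png

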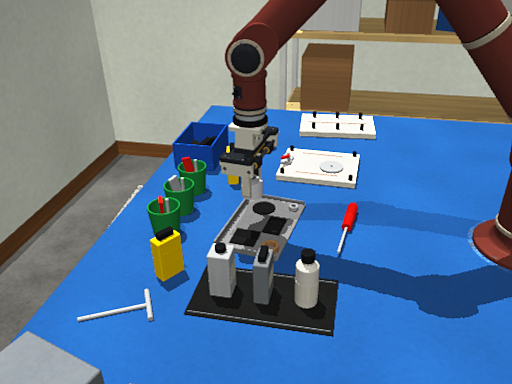

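```bash
python3 - <<'E'
from h import *
im,p=load('w6')
print('collar',onz(p,(401/1.5625,424/1.5625),.128,True))
im,p=load('scene0');print('yel',onz(p,(197,227),0))
im,p=load('scene0');print('seat',onz(p,(205,149),.024))
im,p=load('side0');print('seat',onz(p,(331.5,166.5),.024))
E
```

```text
collar [0.60821497 0.02660927]
yel [ 0.71962289 -0.17520367]
seat [ 0.44685136 -0.26291008]
seat [ 0.44335122 -0.26132437]
```

>>> {"name": "servo_tool", "arguments": {
  "increments": "-0.3 0.3 -0.2 0 0 -0.0633;-0.75 0.7 -0.3 0 0 0;-0.75 0.95 -0.3 0 0 0;-0.75 0.95 -0.2 0 0 0;-0.75 0.95 0 0 0 0;-0.75 0.95 0 0 0 0;-0.75 0.95 0 0 0 0;-0.75 0.95 0 0 0 0;-0.75 0.95 0 0 0 0;-0.75 0.95 0 0 0 0;-0.7 0.95 0 0 0 0;-0.5 0.6 0 0 0 0;0 0.3 0 0 0 0;0 0 0 0 0 0;0 0 0 0 0 0"
}}

```text
t: 26.3
tool_pos: [0.3609, -0.2848, 0.1214]
tool_rot: [-179.9, -0.0, 0.1]
contact_force: [-0.0, -0.5, -2.5]
finger_gap: 0.0498
```

```bash
python3 - <<'E'
from h import *
s=manip.read_state();print(s['t'],s['tool_pos'],s['tool_rot'],s['joint_positions'])
im,p=snap('wrist','w7')
cv2.imwrite('pics/w7b.png',cv2.resize(im[:,:,::-1],(800,600),interpolation=cv2.INTER_CUBIC))
E
```

```text
26.3 [ 0.36092119 -0.28477374  0.12140314] [-1.79923575e+02 -2.24679785e-02  1.18298393e-01] [ 39.66086818  26.92242373  -5.70519158 118.50348245   4.39153398
  34.79273282 -58.92096032]
```

View pics/w7b.png

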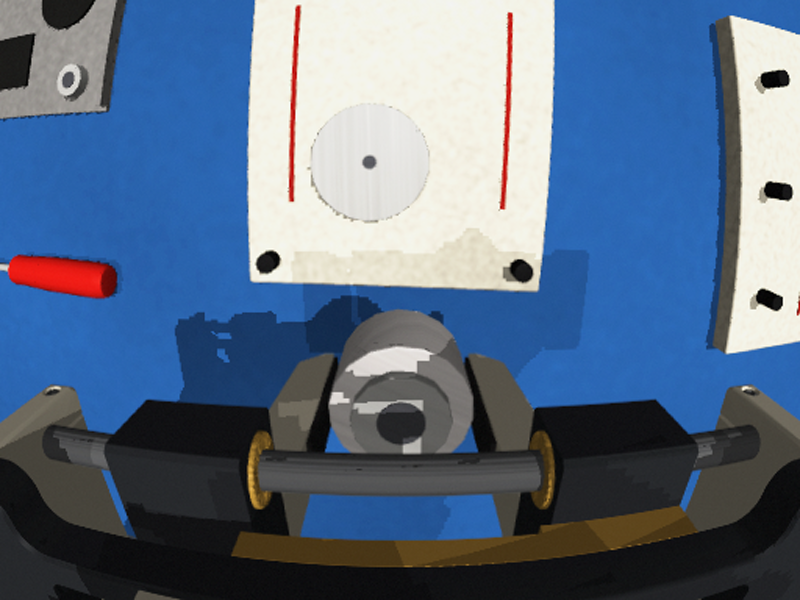

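```bash
python3 - <<'E'
from h import *
im,p=load('w7');k=1.5625
print(onz(p,(369.3/k,162/k),.024,True),onz(p,(401/k,424/k),.1214+.0355,True))
E
```

```text
[ 0.44367809 -0.26660725] [ 0.3605619  -0.28455023]
```

>>> {"name": "servo_tool", "arguments": {
  "increments": "0.4 -0.1 0 0 0 0;0.8 -0.2 0 0 0 0;0.8 -0.15 0 0 0 0;0.5 -0.1 0.2 0 0 0;0.26 -0.05 0.4 0 0 0;0 0 0.5 0 0 0;0 0 0.5 0 0 0;0 0 0.3 0 0 0;0 0 0 0 0 0;0 0 0 0 0 0"
}}

```text
t: 27.35
tool_pos: [0.4424, -0.268, 0.0646]
tool_rot: [-180.0, 0.0, -0.0]
contact_force: [-0.0, 0.3, -2.8]
finger_gap: 0.0496
```

>>> {"name": "servo_tool", "arguments": {
  "increments": "0.04 -0.045 0.4 0 0 0;0 0 0.3 0 0 0;0 0 0.15 0 0 0;0 0 0 0 0 0;0 0 0 0 0 0"
}}

```text
t: 27.85
tool_pos: [0.4438, -0.2667, 0.0392]
tool_rot: [-180.0, 0.0, -0.0]
contact_force: [0.1, -0.1, -2.3]
finger_gap: 0.0495
```

>>> {"name": "servo_tool", "arguments": {
  "increments": "0 0 0.1 0 0 0;0 0 0.05 0 0 0;0 0 0 0 0 0;0 0 0 0 0 0"
}}

```text
t: 28.25
tool_pos: [0.4438, -0.2667, 0.0348]
tool_rot: [180.0, -0.0, 0.0]
contact_force: [0.2, -0.2, -3.1]
finger_gap: 0.0496
```

>>> {"name": "servo_tool", "arguments": {
  "increments": "0 0 0.04 0 0 0;0 0 0.02 0 0 0;0 0 0 0 0 0;0 0 0 0 0 0"
}}

```text
t: 28.65
tool_pos: [0.444, -0.2668, 0.0337]
tool_rot: [180.0, -0.0, -0.0]
contact_force: [-1.9, 1.7, 4.9]
finger_gap: 0.0493
```

>>> {"name": "servo_tool", "arguments": {
  "increments": "0 0 0 0 0 0;0 0 0 0 0 0;0 0 0 0 0 0;0 0 -0.4 0 0 0;0 0 -0.9 0 0 0;0 0 -0.9 0 0 0;-0.6 0 -0.9 0 0 0;-0.9 0 -0.6 0 0 0;-0.7 0 -0.2 0 0 0;0 0 0 0 0 0;0 0 0 0 0 0",
  "fingers": 0
}}

```text
t: 29.75
tool_pos: [0.3785, -0.2669, 0.1506]
tool_rot: [180.0, -0.1, -0.0]
contact_force: [0.0, -0.1, 0.5]
finger_gap: 0.0931
```

```bash
python3 - <<'E'
from h import *
s=manip.read_state();print(s['t'],s['tool_pos'],s['tool_rot'])
im,p=snap('wrist','w8')
cv2.imwrite('pics/w8b.png',cv2.resize(im[:,:,::-1],(800,600),interpolation=cv2.INTER_CUBIC))
E
```

```text
29.75 [ 0.37846607 -0.26687427  0.15060948] [ 1.79956798e+02 -1.05534419e-01 -1.87190006e-02]
```

View pics/w8b.png

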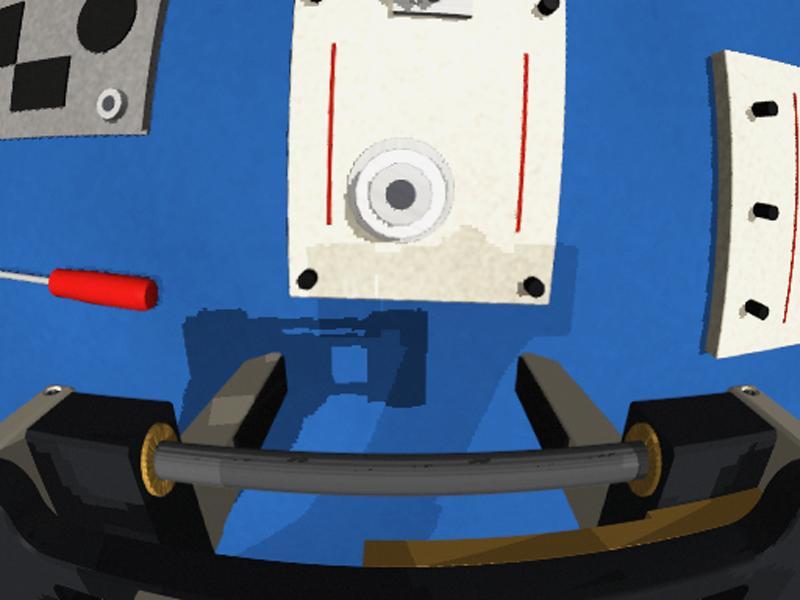

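```bash
python3 - <<'E'
from h import *
im,p=load('w8');k=1.5625
c=im[80:165,210:305];cv2.imwrite('pics/w8z.png',cv2.resize(c[:,:,::-1],None,fx=7,fy=7,interpolation=cv2.INTER_CUBIC))
print('hub',onz(p,(400.5/k,193.5/k),.07,True))
for uv in [(347,192),(455,192),(402,137)]: print(onz(p,(uv[0]/k,uv[1]/k),.024,True))
E
```

```text
hub [ 0.44440692 -0.2665257 ]
[ 0.44297418 -0.23299005]
[ 0.44294721 -0.30076099]
[ 0.47732148 -0.26750112]
```

View pics/w8z.png

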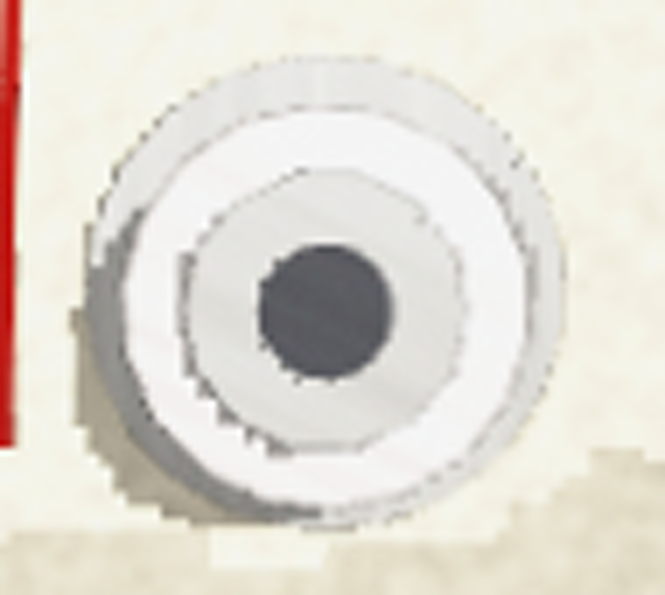

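>>> {"name": "servo_tool", "arguments": {
  "increments": "0.5 -0.5 -0.3 0 0 0;0.6 -0.95 -0.3 0 0 0;0.6 -0.95 -0.3 0 0 0;0.5 -0.95 -0.3 0 0 0;0.2 -0.95 -0.3 0 0 0;0 -0.95 -0.3 0 0 0;0 -0.95 -0.3 0 0 0;0 -0.95 -0.3 0 0 0;0 -0.95 -0.3 0 0 0;0 -0.95 -0.3 0 0 0;0 -0.95 -0.3 0 0 0;0 -0.95 -0.3 0 0 0;0 -0.95 -0.3 0 0 0;0 -0.95 -0.1 0 0 0;0 -0.95 0 0 0 0;0 -0.95 0 0 0 0;0 -0.95 0 0 0 0;0 -0.95 0 0 0 0;0 -0.95 0 0 0 0;0 0 0 0 0 0"
}}

```text
t: 31.8
tool_pos: [0.4485, 0.2676, 0.2693]
tool_rot: [-179.8, 0.1, 0.5]
contact_force: [0.2, -0.9, 1.6]
finger_gap: 0.0931
```

>>> {"name": "servo_tool", "arguments": {
  "increments": "0 0 0 0 0 0",
  "fingers": 0.2
}}

```text
t: 31.9
tool_pos: [0.4496, 0.2624, 0.2692]
tool_rot: [180.0, 0.1, 0.1]
contact_force: [0.8, -1.0, -0.9]
finger_gap: 0.0886
```

```bash
python3 - <<'E'
from h import *
s=manip.read_state();print(s['t'],s['tool_pos'],s['tool_rot'],s['joint_positions'])
im,p=snap('wrist','w9')
cv2.imwrite('pics/w9b.png',cv2.resize(im[:,:,::-1],(800,600),interpolation=cv2.INTER_CUBIC))
E
```

```text
31.9 [0.44962611 0.26238757 0.26922579] [1.79974100e+02 6.93878773e-02 1.43858863e-01] [ -21.93080358   21.47510319  -15.25465646   98.08787847    6.27924491
   61.34500031 -129.05444827]
```

View pics/w9b.png

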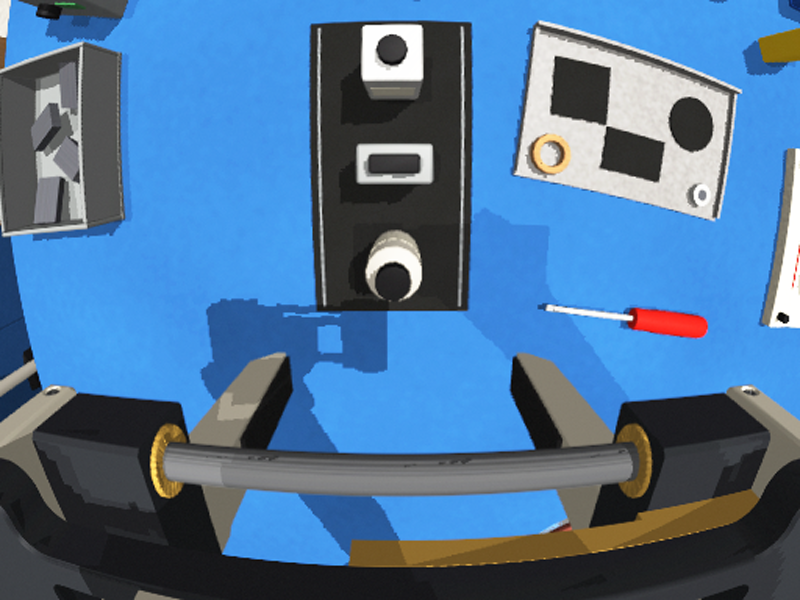

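```bash
python3 - <<'E'
from h import *
meas('w9',[('cancap',(391,50),(0,60),.113),('cantop',(370,85),(225,256),.101),('packclos',(394,163),(0,60),.111),('packtop',(367,163),(130,256),.097),('botcap',(392,285),(0,60),.121),('padsq',(580,92),(0,70),.007),('padrd',(690,123),(0,70),.007)])
im,p=load('w9')
c=im[10:200,215:290];cv2.imwrite('pics/w9z.png',cv2.resize(c[:,:,::-1],None,fx=3.1,fy=3.1,interpolation=cv2.INTER_CUBIC))
E
```

```text
cancap 63 None
cantop 92 None
packclos 61 None
packtop 142 [array([532.3, 267.8]), array([54. , 27.5]), np.float64(89.9), 779]
botcap 38 [array([529.8, 269.8]), array([202.8, 108. ]), np.float64(0.3), 13611]
padsq 47 [array([611. ,  92.6]), array([57.9, 57.6]), np.float64(85.2), 1293]
padrd 46 [array([594.3, -37.8]), array([55.5, 57.8]), np.float64(14.7), 739]
```

View pics/w9z.png

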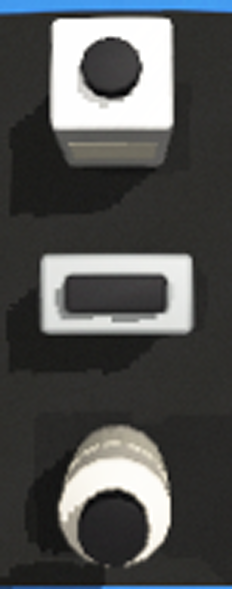

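```bash
python3 - <<'E'
from h import *
im,p=load('w9')
f=lambda u,v,z:onz(p,(215+u/3.1-.4,10+v/3.1-.4),z,True).round(4)
C=[f(u,v,.101) for u,v in [(51,17),(173,17),(173,129),(52,130)]];print(C,np.mean(C,0))
print('cancap',f(112,67,.113),'bot',f(114,524,.121))
E
```

```text
[array([0.6357, 0.2913]), array([0.6355, 0.2476]), array([0.5923, 0.2476]), array([0.5921, 0.2906])] [0.6139   0.269275]
cancap [0.6126 0.2691] bot [0.4517 0.2682]
```

>>> {"name": "servo_tool", "arguments": {
  "increments": "0 -0.18 0.5 0 0 0;0 0 0.9 0 0 0;0 0 0.9 0 0 0;0 0 0.9 0 0 0;0 0 0.5 0 0 0;0 0 0.2 0 0 0;0 0 0 0 0 0"
}}

```text
t: 32.65
tool_pos: [0.4499, 0.2656, 0.1525]
tool_rot: [179.9, 0.1, -0.1]
contact_force: [-0.1, -0.4, -0.6]
finger_gap: 0.0738
```

>>> {"name": "servo_tool", "arguments": {
  "increments": "0 -0.07 0.5 0 0 0;0 0 0.9 0 0 0;0 0 0.9 0 0 0;0 0 0.6 0 0 0;0 0 0.3 0 0 0;0 0 0 0 0 0;0 0 0 0 0 0"
}}

```text
t: 33.35
tool_pos: [0.4507, 0.2693, 0.0581]
tool_rot: [-179.9, -0.1, -0.0]
contact_force: [0.2, -0.1, -0.1]
finger_gap: 0.0744
```

>>> {"name": "servo_tool", "arguments": {
  "increments": "0 0 0 0 0 0;0 0 0 0 0 0;0 0 0 0 0 0;0 0 0 0 0 0;0 0 0 0 0 0;0 0 -0.3 0 0 0;0 0 -0.7 0 0 0;0 0 -0.7 0 0 0;0 0 -0.3 0 0 0;0 0 0 0 0 0",
  "fingers": 1
}}

```text
t: 34.35
tool_pos: [0.4504, 0.2693, 0.1183]
tool_rot: [-179.9, -0.1, -0.0]
contact_force: [0.4, 0.5, -2.6]
finger_gap: 0.0437
```

```bash
python3 - <<'E'
from h import *
s=manip.read_state();print(s['t'],s['tool_pos'],s['tool_rot'],s['joint_positions'])
im,p=snap('wrist','w10')
cv2.imwrite('pics/w10b.png',cv2.resize(im[:,:,::-1],(800,600),interpolation=cv2.INTER_CUBIC))
E
```

```text
34.35 [0.45042639 0.26928103 0.11827505] [-1.79908317e+02 -1.38504471e-01 -5.97852383e-03] [ -24.51145886   32.02622938  -13.05981289  108.88606577   10.733883
   40.08916442 -133.87508942]
```

View pics/w10b.png

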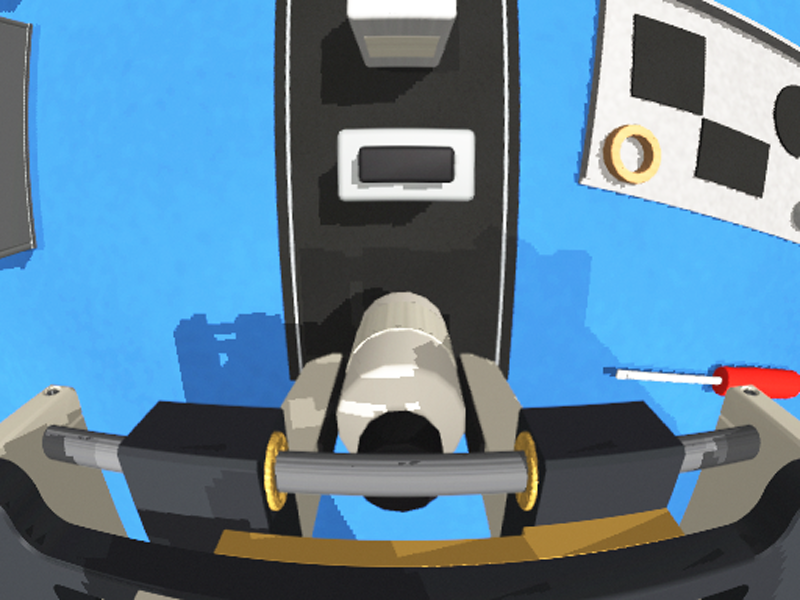

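```bash
python3 - <<'E'
from h import *
im,p=load('w10');k=1.5625
print(onz(p,(402/k-.4,292/k-.4),.0632,True)-[.022,0])
print('pack',[onz(p,(u/k-.4,v/k-.4),.097,True).round(4) for u,v in [(338,128),(474,128),(475,201),(340,202)]])
E
```

```text
[0.44787522 0.26938815]
pack [array([0.547 , 0.2948]), array([0.5471, 0.2407]), array([0.5174, 0.2399]), array([0.5169, 0.2944])]
```

>>> {"name": "servo_tool", "arguments": {
  "increments": "0 0.5 0 0 0 0;0 0.9 0 0 0 0;0.1 0.95 0 0 0 0;0.3 0.95 0 0 0 0;0.6 0.95 0 0 0 0;0.6 0.95 0 0 0 0;0.6 0.95 0 0 0 0;0.6 0.95 0 0 0 0;0.6 0.95 0 0 0 0;0.6 0.95 0 0 0 0;0.5 0.7 0 0 0 0;0.33 0.47 0 0 0 0;0 0 0 0 0 0;0 0 0 0 0 0"
}}

```text
t: 35.8
tool_pos: [0.593, -0.0365, 0.1158]
tool_rot: [-180.0, 0.2, -0.0]
contact_force: [-0.2, 1.4, -1.0]
finger_gap: 0.0436
```

>>> {"name": "servo_tool", "arguments": {
  "increments": "0.05 0.07 0.3 0 0 0;0 0 0.6 0 0 0;0 0 0.5 0 0 0;0 0 0.2 0 0 0;0 0 0 0 0 0;0 0 0 0 0 0"
}}

```text
t: 36.4
tool_pos: [0.5963, -0.0377, 0.0693]
tool_rot: [-180.0, -0.0, 0.1]
contact_force: [-0.6, -0.2, -2.5]
finger_gap: 0.0435
```

>>> {"name": "servo_tool", "arguments": {
  "increments": "-0.02 0.035 0.1 0 0 0;0 0 0.08 0 0 0;0 0 0 0 0 0;0 0 0 0 0 0"
}}

```text
t: 36.8
tool_pos: [0.5956, -0.0395, 0.0637]
tool_rot: [-180.0, -0.0, -0.0]
contact_force: [-0.5, -0.3, -1.8]
finger_gap: 0.0437
```

>>> {"name": "servo_tool", "arguments": {
  "increments": "0 -0.01 0.05 0 0 0;0 0 0.04 0 0 0;0 0 0 0 0 0;0 0 0 0 0 0"
}}

```text
t: 37.2
tool_pos: [0.5958, -0.039, 0.0612]
tool_rot: [-180.0, -0.0, 0.0]
contact_force: [-0.3, -1.0, 0.9]
finger_gap: 0.0435
```

>>> {"name": "servo_tool", "arguments": {
  "increments": "0 0 0.02 0 0 0;0 0 0 0 0 0"
}}

```text
t: 37.4
tool_pos: [0.5959, -0.0391, 0.0612]
tool_rot: [180.0, -0.0, 0.0]
contact_force: [-1.3, 0.1, 4.5]
finger_gap: 0.0433
```

>>> {"name": "servo_tool", "arguments": {
  "increments": "0 0 0 0 0 0;0 0 0 0 0 0;0 0 0 0 0 0;0 0 -0.5 0 0 0;0 0 -0.9 0 0 0;0 0 -0.9 0 0 0;0 0 -0.9 0 0 0;-0.6 -0.4 -0.6 0 0 0;-0.9 -0.6 -0.4 0 0 0;-0.9 -0.6 -0.4 0 0 0;-0.6 -0.4 0 0 0 0;0 0 0 0 0 0;0 0 0 0 0 0",
  "fingers": 0.15
}}

```text
t: 38.7
tool_pos: [0.506, 0.0205, 0.1984]
tool_rot: [180.0, -0.0, 0.0]
contact_force: [-0.0, -0.2, 1.1]
finger_gap: 0.0791
```

```bash
python3 - <<'E'
from h import *
s=manip.read_state();print(s['t'],s['tool_pos'],s['tool_rot'])
im,p=snap('wrist','w11')
cv2.imwrite('pics/w11b.png',cv2.resize(im[:,:,::-1],(800,600),interpolation=cv2.INTER_CUBIC))
c=im[50:170,230:380];cv2.imwrite('pics/w11z.png',cv2.resize(c[:,:,::-1],None,fx=5,fy=5,interpolation=cv2.INTER_CUBIC))
E
```

```text
38.7 [0.50598641 0.02053841 0.19835642] [ 1.79975640e+02 -4.78466421e-02  1.13786560e-02]
```

View pics/w11b.png

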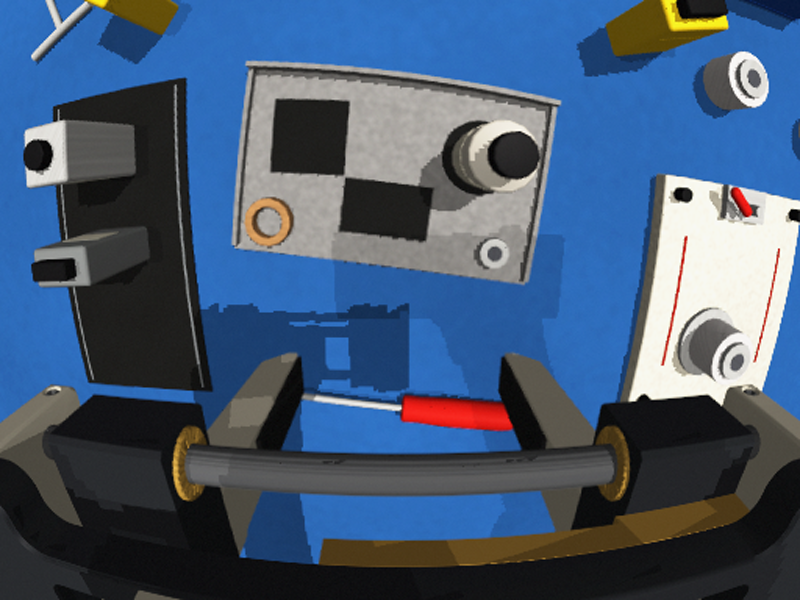

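View pics/w11z.png

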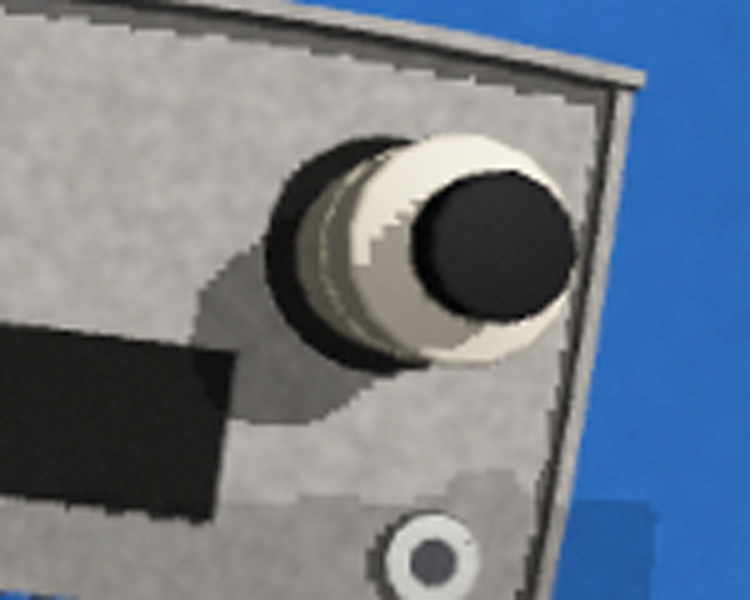

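```bash
python3 - <<'E'
from h import *
im,p=load('w11')
f=lambda u,v,z:onz(p,(230+u/5-.4,50+v/5-.4),z,True).round(4)
print('padleft',f(266,250,.007),'botleft',f(298,250,.007),'padtop',f(375,135,.007),'padbot',f(385,372,.007))
print('cap',f(500,246,.125),'cap L/R/T/B',f(428,246,.125),f(575,246,.125),f(498,171,.125),f(498,323,.125))
E
```

```text
padleft [ 0.5947 -0.0105] botleft [ 0.5949 -0.0181] padtop [ 0.6234 -0.0364] padbot [ 0.5659 -0.0396]
cap [ 0.594  -0.0382] cap L/R/T/B [ 0.5934 -0.0262] [ 0.5947 -0.0509] [ 0.6063 -0.0377] [ 0.5814 -0.0382]
```

>>> {"name": "servo_tool", "arguments": {
  "increments": "0.1 -0.5 0 0 0 0;0.1 -0.95 0 0 0 0;0.1 -0.95 0.2 0 0 0;0.1 -0.95 0.2 0 0 0;0.1 -0.95 0.2 0 0 0;0.1 -0.95 0.3 0 0 0;0.1 -0.95 0.3 0 0 0;0.1 -0.95 0.3 0 0 0;0.07 -0.7 0.3 0 0 0;0 -0.38 0 0 0 0;0 0 0 0 0 0;0 0 0 0 0 0",
  "fingers": 0
}}

```text
t: 39.95
tool_pos: [0.5325, 0.2663, 0.1443]
tool_rot: [179.9, -0.0, -0.1]
contact_force: [0.1, 0.1, -0.7]
finger_gap: 0.0928
```

>>> {"name": "servo_tool", "arguments": {
  "increments": "0 -0.04 0.5 0 0 0;0 0 0.9 0 0 0;0 0 0.8 0 0 0;0 0 0.5 0 0 0;0 0 0.2 0 0 0;0 0 0 0 0 0;0 0 0 0 0 0"
}}

```text
t: 40.65
tool_pos: [0.5326, 0.2686, 0.0583]
tool_rot: [-180.0, -0.1, -0.1]
contact_force: [0.2, -0.0, 0.4]
finger_gap: 0.0929
```

>>> {"name": "servo_tool", "arguments": {
  "increments": "0 0 0 0 0 0;0 0 0 0 0 0;0 0 0 0 0 0;0 0 0 0 0 0;0 0 0 0 0 0;0 0 -0.3 0 0 0;0 0 -0.7 0 0 0;0 0 -0.7 0 0 0;0 0 -0.3 0 0 0;0 0 0 0 0 0",
  "fingers": 1
}}

```text
t: 41.65
tool_pos: [0.5324, 0.2695, 0.1187]
tool_rot: [-179.9, -0.1, 0.0]
contact_force: [0.2, 0.3, -2.0]
finger_gap: 0.0563
```

```bash
python3 - <<'E'
from h import *
s=manip.read_state();print(s['t'],s['tool_pos'],s['tool_rot'],s['joint_positions'])
im,p=snap('wrist','w12')
cv2.imwrite('pics/w12b.png',cv2.resize(im[:,:,::-1],(800,600),interpolation=cv2.INTER_CUBIC))
E
```

```text
41.65 [0.53236204 0.26950893 0.11871878] [-1.79911829e+02 -1.48568590e-01  2.41585950e-03] [ -19.4589108    37.44491045  -15.40098949   97.22468481   12.78479424
   46.8799444  -130.58107794]
```

View pics/w12b.png

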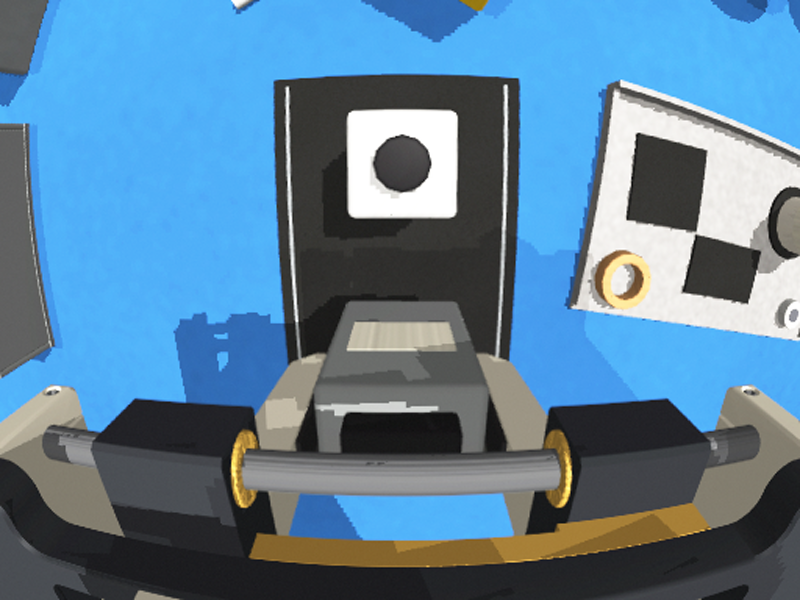

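```bash
python3 - <<'E'
from h import *
im,p=load('w12');k=1.5625
f=lambda u,v,z:onz(p,(u/k-.4,v/k-.4),z,True).round(4)
C=[f(u,v,.101) for u,v in [(347,110),(457,110),(457,218),(347,218)]];print(C,np.mean(C,0))
print('bottom edge',f(347,302,.0634),f(456,302,.0634))
meas('w12',[('cantop',(358,130),(225,256),.101)])
E
```

```text
[array([0.6357, 0.291 ]), array([0.6357, 0.2482]), array([0.5927, 0.2478]), array([0.5927, 0.2915])] [0.6142   0.269625]
bottom edge [0.5466 0.2971] [0.5466 0.2426]
cantop 255 [array([614.3, 269.4]), array([42.1, 42.2]), np.float64(89.6), 3575]
```

>>> {"name": "servo_tool", "arguments": {
  "increments": "0 0.4 0 0 0 0.0642;0.2 0.9 0 0 0 0;0.2 0.9 0 0 0 0;0.2 0.9 0 0 0 0;0.2 0.9 0 0 0 0;0.2 0.9 0 0 0 0;0.2 0.9 0 0 0 0;0.2 0.9 0 0 0 0;0.2 0.7 0 0 0 0;0.18 0.32 0 0 0 0;0 0 0 0 0 0;0 0 0 0 0 0"
}}

```text
t: 42.9
tool_pos: [0.5548, 0.0338, 0.1168]
tool_rot: [-179.9, 0.1, -7.6]
contact_force: [-0.1, -0.2, -2.1]
finger_gap: 0.0555
```

>>> {"name": "servo_tool", "arguments": {
  "increments": "-0.02 0.03 0.3 0 0 0;0 0 0.6 0 0 0;0 0 0.5 0 0 0;0 0 0.2 0 0 0;0 0 0 0 0 0;0 0 0 0 0 0"
}}

```text
t: 43.5
tool_pos: [0.5547, 0.0321, 0.0695]
tool_rot: [-180.0, -0.0, -7.6]
contact_force: [0.7, 0.5, -1.2]
finger_gap: 0.0558
```

>>> {"name": "servo_tool", "arguments": {
  "increments": "-0.02 -0.02 0.1 0 0 0.0008;0 0 0.08 0 0 0;0 0 0.03 0 0 0;0 0 0 0 0 0;0 0 0 0 0 0"
}}

```text
t: 44.0
tool_pos: [0.554, 0.0321, 0.0631]
tool_rot: [-180.0, -0.0, -7.8]
contact_force: [-0.5, 1.1, -2.5]
finger_gap: 0.056
```

>>> {"name": "servo_tool", "arguments": {
  "increments": "0 -0.02 0.04 0 0 0;0 0 0.03 0 0 0;0 0 0.02 0 0 0;0 0 0 0 0 0"
}}

```text
t: 44.4
tool_pos: [0.5543, 0.0327, 0.0617]
tool_rot: [180.0, -0.1, -7.8]
contact_force: [-1.6, -1.1, 7.1]
finger_gap: 0.0558
```

>>> {"name": "servo_tool", "arguments": {
  "increments": "0 0 0 0 0 0;0 0 0 0 0 0;0 0 0 0 0 0;0 0 -0.5 0 0 0;0 0 -0.9 0 0 0;0 0 -0.9 0 0 0;-0.3 0 -0.9 0 0 0;-0.7 0 -0.9 0 0 -0.0642;-0.7 0 -0.4 0 0 0;-0.3 0 0 0 0 0;0 0 0 0 0 0;0 0 0 0 0 0",
  "fingers": 0.15
}}

```text
t: 45.6
tool_pos: [0.4945, 0.0365, 0.1945]
tool_rot: [180.0, 0.0, -0.1]
contact_force: [0.2, -0.5, 0.4]
finger_gap: 0.0791
```

```bash
python3 - <<'E'
from h import *
s=manip.read_state();print(s['t'],s['tool_pos'],s['tool_rot'])
im,p=snap('wrist','w13')
cv2.imwrite('pics/w13b.png',cv2.resize(im[:,:,::-1],(800,600),interpolation=cv2.INTER_CUBIC))
c=im[70:180,190:350];cv2.imwrite('pics/w13z.png',cv2.resize(c[:,:,::-1],None,fx=5,fy=5,interpolation=cv2.INTER_CUBIC))
E
```

```text
45.6 [0.49450702 0.03650387 0.19445712] [ 1.79995732e+02  4.35271880e-02 -1.26148833e-01]
```

View pics/w13b.png

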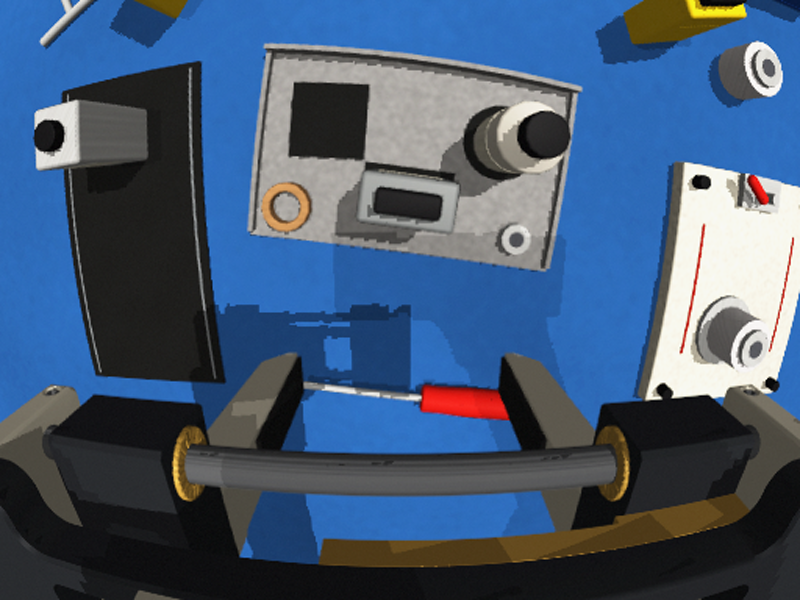

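View pics/w13z.png

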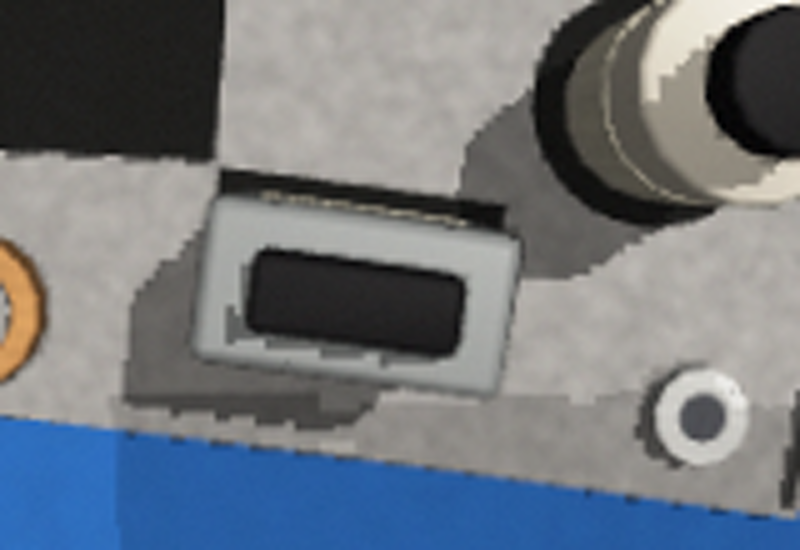

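```bash
python3 - <<'E'
from h import *
im,p=load('w13')
f=lambda u,v,z:onz(p,(190+u/5-.4,70+v/5-.4),z,True)*1000
C=np.array([f(u,v,.101) for u,v in [(210,193),(522,232),(497,396),(192,360)]]);print(C.round(1),C.mean(0))
for a,b in((0,1),(3,2),(0,3),(1,2)): d=C[b]-C[a];print(np.degrees(np.arctan2(d[1],d[0])).round(1),np.linalg.norm(d).round(1))
K=np.array([f(u,v,.115) for u,v in [(258,247),(468,276),(455,357),(247,330)]]);print(K.mean(0))
print('pad corners',f(220,168,.007),f(506,207,.007))
meas('w13',[('padsq',(328,120),(0,70),.007)])
E
```

```text
[[573.3  58. ]
 [566.6   4.1]
 [537.5   8. ]
 [544.   61.6]] [555.36926348  32.94827132]
-97.1 54.4
-96.9 54.0
173.0 29.5
172.3 29.3
[555.18522232  32.90078802]
pad corners [578.49459877  63.3551882 ] [569.29704897  -3.87519744]
padsq 30 [array([611.3,  91.5]), array([58. , 57.7]), np.float64(85.5), 2287]
```

>>> {"name": "servo_tool", "arguments": {
  "increments": "0.2 -0.4 0 0 0 0;0.45 -0.9 0 0 0 0;0.45 -0.9 0 0 0 0;0.45 -0.9 0.2 0 0 0;0.45 -0.9 0.3 0 0 0;0.45 -0.9 0.3 0 0 0;0.45 -0.9 0.3 0 0 0;0.45 -0.9 0.3 0 0 0;0.44 -0.7 0.3 0 0 0;0.2 -0.37 0 0 0 0;0 0 0 0 0 0;0 0 0 0 0 0"
}}

```text
t: 46.85
tool_pos: [0.6142, 0.2702, 0.1433]
tool_rot: [180.0, 0.1, -0.1]
contact_force: [0.4, -0.3, -0.6]
finger_gap: 0.0788
```

>>> {"name": "servo_tool", "arguments": {
  "increments": "0 0.02 0.5 0 0 0;0 0 0.9 0 0 0;0 0 0.8 0 0 0;0 0 0.5 0 0 0;0 0 0.2 0 0 0;0 0 0 0 0 0;0 0 0 0 0 0"
}}

```text
t: 47.55
tool_pos: [0.6152, 0.2694, 0.0585]
tool_rot: [-179.9, -0.1, -0.1]
contact_force: [0.7, 0.3, 0.9]
finger_gap: 0.079
```

>>> {"name": "servo_tool", "arguments": {
  "increments": "0 0 0 0 0 0;0 0 0 0 0 0;0 0 0 0 0 0;0 0 0 0 0 0;0 0 0 0 0 0;0 0 -0.3 0 0 0;0 0 -0.7 0 0 0;0 0 -0.7 0 0 0;0 0 -0.3 0 0 0;0 0 0 0 0 0",
  "fingers": 1
}}

```text
t: 48.55
tool_pos: [0.6152, 0.2696, 0.119]
tool_rot: [-179.9, -0.2, -0.1]
contact_force: [0.5, -0.6, -1.6]
finger_gap: 0.044
```

```bash
python3 - <<'E'
from h import *
s=manip.read_state();print(s['t'],s['tool_pos'],s['tool_rot'],s['joint_positions'])
im,p=snap('wrist','w14')
cv2.imwrite('pics/w14b.png',cv2.resize(im[:,:,::-1],(800,600),interpolation=cv2.INTER_CUBIC))
E
```

```text
48.55 [0.61515003 0.26958389 0.11897139] [-1.79914776e+02 -1.62055537e-01 -9.66211176e-02] [ -16.39371182   43.50002889  -16.68100025   83.89053659   14.05389794
   54.47824181 -126.99165299]
```

View pics/w14b.png

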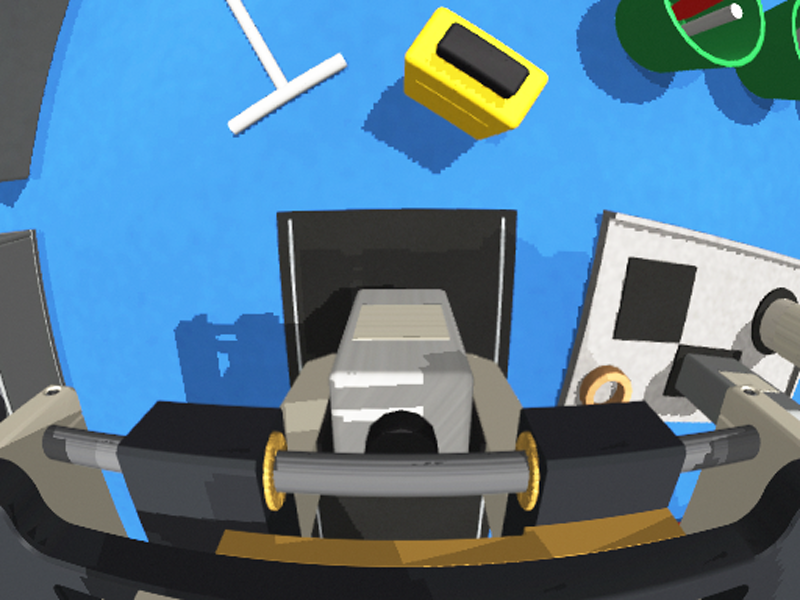

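```bash
python3 - <<'E'
from h import *
im,p=load('w14');k=1.5625
f=lambda u,v,z:onz(p,(u/k-.4,v/k-.4),z,True).round(4)
print('bottom edge',f(360,291,.0634),f(446,291,.0634),'top front',f(331,372,.1614),f(473,375,.1614))
meas('w14',[('padsq',(655,300),(0,70),.007)])
E
```

```text
bottom edge [0.6351 0.2904] [0.635  0.2478] top front [0.637  0.2906] [0.636  0.2486]
padsq 52 [array([612.1,  92.9]), array([58.8, 57.4]), np.float64(85.1), 2201]
```

>>> {"name": "servo_tool", "arguments": {
  "increments": "0 0.4 0 0 0 0.041;0.1 0.9 0 0 0 0;0.1 0.9 0 0 0 0;0.1 0.9 0 0 0 0;0.1 0.9 0 0 0 0;0.02 0.9 0 0 0 0;0 0.7 0 0 0 0;0 0.32 0 0 0 0;0 0 0 0 0 0;0 0 0 0 0 0"
}}

```text
t: 49.6
tool_pos: [0.6121, 0.0927, 0.1169]
tool_rot: [-179.9, 0.0, -4.9]
contact_force: [-0.3, 1.6, -1.4]
finger_gap: 0.0443
```

>>> {"name": "servo_tool", "arguments": {
  "increments": "0 0.03 0.3 0 0 0;0 0 0.6 0 0 0;0 0 0.5 0 0 0;0 0 0.2 0 0 0;0 0 0 0 0 0;0 0 0 0 0 0"
}}

```text
t: 50.2
tool_pos: [0.6127, 0.0906, 0.0694]
tool_rot: [-180.0, -0.0, -5.0]
contact_force: [-0.5, -0.5, -2.0]
finger_gap: 0.0439
```

>>> {"name": "servo_tool", "arguments": {
  "increments": "-0.01 -0.03 0.1 0 0 0;0 0 0.08 0 0 0;0 0 0.03 0 0 0;0 0 0 0 0 0;0 0 0 0 0 0"
}}

```text
t: 50.7
tool_pos: [0.6122, 0.091, 0.0631]
tool_rot: [-180.0, -0.0, -5.0]
contact_force: [-0.1, -0.4, -1.3]
finger_gap: 0.0442
```

>>> {"name": "servo_tool", "arguments": {
  "increments": "0 -0.01 0.04 0 0 0;0 0 0.02 0 0 0;0 0 0 0 0 0;0 0 0 0 0 0"
}}

```text
t: 51.1
tool_pos: [0.6122, 0.0915, 0.0614]
tool_rot: [-180.0, -0.0, -5.0]
contact_force: [0.6, 0.2, -1.5]
finger_gap: 0.0435
```

>>> {"name": "servo_tool", "arguments": {
  "increments": "0 0 0.03 0 0 0;0 0 0.02 0 0 0;0 0 0 0 0 0;0 0 0 0 0 0"
}}

```text
t: 51.5
tool_pos: [0.6123, 0.0915, 0.0614]
tool_rot: [180.0, -0.0, -5.0]
contact_force: [-2.2, -0.6, 7.8]
finger_gap: 0.0439
```

>>> {"name": "servo_tool", "arguments": {
  "increments": "0 0 0 0 0 0;0 0 0 0 0 0;0 0 0 0 0 0;0 0 -0.5 0 0 0;0 0 -0.9 0 0 0;0 0 -0.9 0 0 0;0 0 -0.9 0 0 0;-0.5 0.2 -0.9 0 0 0;-0.9 0.5 -0.9 0 0 -0.04;-0.9 0.5 -0.6 0 0 0;-0.9 0.5 -0.2 0 0 0;-0.4 0.3 0 0 0 0;0 0 0 0 0 0;0 0 0 0 0 0",
  "fingers": 0.2
}}

```text
t: 52.9
tool_pos: [0.503, 0.0357, 0.2345]
tool_rot: [-180.0, -0.1, -0.2]
contact_force: [0.0, 0.8, 0.5]
finger_gap: 0.0742
```

```bash
python3 - <<'E'
from h import *
s=manip.read_state();print(s['t'],s['tool_pos'],s['tool_rot'])
im,p=snap('wrist','w15')
cv2.imwrite('pics/w15b.png',cv2.resize(im[:,:,::-1],(800,600),interpolation=cv2.INTER_CUBIC))
c=im[50:170,160:360];cv2.imwrite('pics/w15z.png',cv2.resize(c[:,:,::-1],None,fx=4,fy=4,interpolation=cv2.INTER_CUBIC))
E
```

```text
52.9 [0.50302112 0.03569147 0.23449284] [-1.79968856e+02 -1.12432960e-01 -2.19417524e-01]
```

View pics/w15b.png

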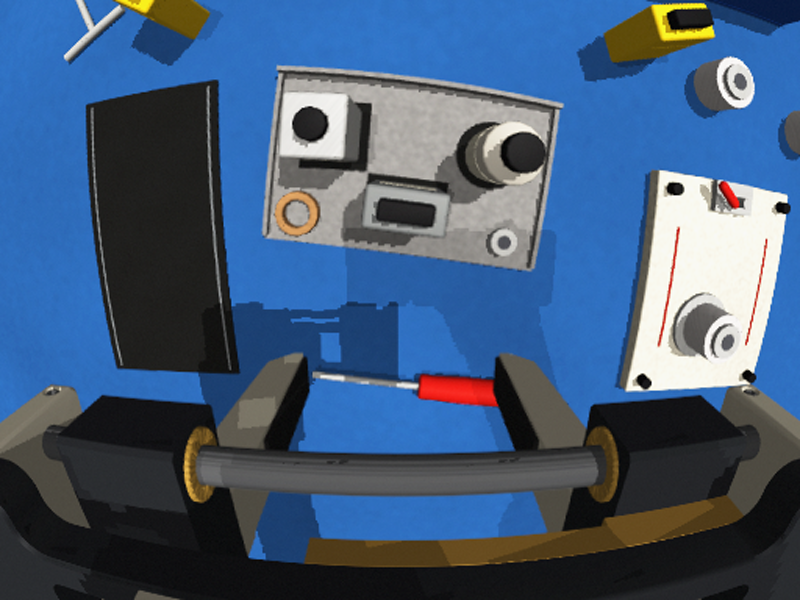

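View pics/w15z.png

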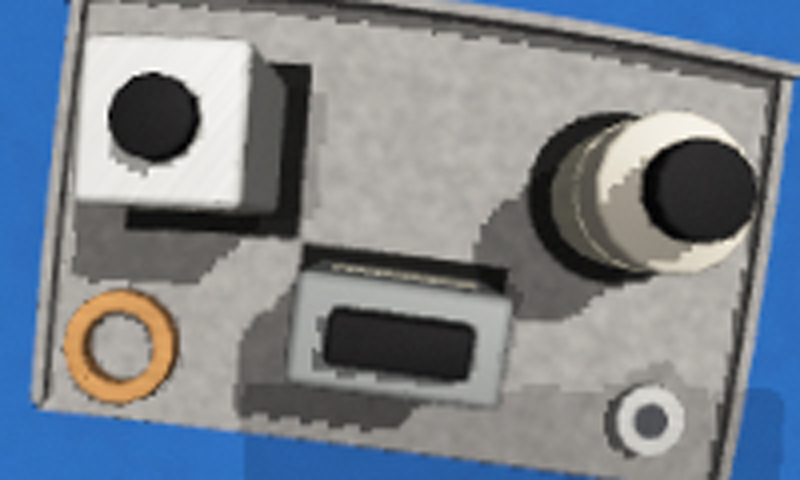

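```bash
cat > chk.py <<'E'
from h import *
def chk(f,x0,y0,k,quads):
    im,p=load(f);g=lambda u,v,z:onz(p,(x0+u/k-.4,y0+v/k-.4),z,True)*1000
    for n,z,pts in quads:
        C=np.array([g(u,v,z) for u,v in pts]);a=[]
        if len(C)==4:
            for i,j in((0,1),(3,2)): d=C[j]-C[i];a.append(np.degrees(np.arctan2(d[1],d[0])).round(1)+90)
            for i,j in((3,0),(2,1)): d=C[j]-C[i];a.append(np.degrees(np.arctan2(d[1],d[0])).round(1))
        print(n,C.mean(0).round(1),np.round(a,1), C.round(1).tolist() if len(C)<4 else '')
E
python3 - <<'E'
from chk import *
chk('w15',160,50,4,[('can',.105,[(88,33),(254,38),(243,210),(76,200)]),('pack',.101,[(302,264),(517,293),(497,405),(288,381)]),('clos',.115,[(333,304),(478,324),(469,384),(323,366)]),('cancap',.117,[(154,116)]),('padsq right edge',.007,[(311,66),(298,237)]),('padsq bottom',.007,[(126,227)]),('padob back',.007,[(304,243),(508,268)]),('canbase right',.007,[(292,66)])])
snap('side','s15');snap('scene','c15')
for n in('s15','c15'):
    im,_=load(n);c=im[165:260,210:340] if n[0]=='s' else im[165:250,225:340]
    cv2.imwrite(f'pics/{n}z.png',cv2.resize(c[:,:,::-1],None,fx=6,fy=6,interpolation=cv2.INTER_CUBIC))
E
```

```text
can [612.   90.7] [-5.1 -5.9 -4.9 -4.1] 
pack [556.1  32.4] [-7.8 -6.8 -7.7 -9.4] 
clos [555.3  32.6] [-8.  -7.3 -9.8 -8. ] 
cancap [611.7  90.8] [] [[611.7, 90.8]]
padsq right edge [609.   62.7] [] [[637.5, 60.3], [580.6, 65.0]]
padsq bottom [585.7 122.4] [] [[585.7, 122.4]]
padob back [574.4  29.6] [] [[578.5, 63.1], [570.2, -3.8]]
canbase right [637.6  66.5] [] [[637.6, 66.5]]
```

View pics/s15z.png

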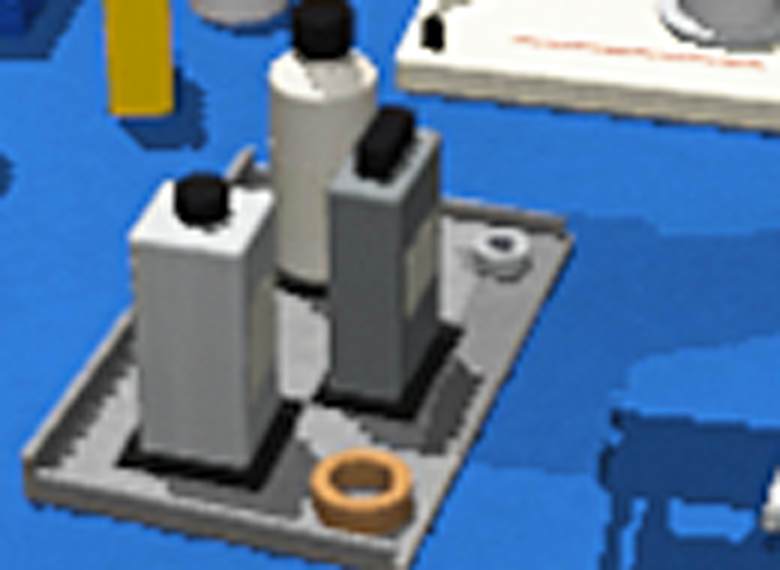

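View pics/c15z.png

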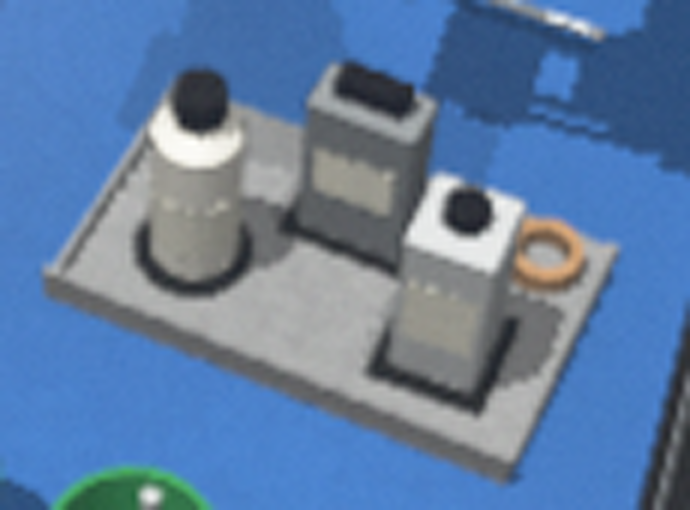

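```bash
python3 - <<'E'
from h import *
_,p=load('s15')
g=lambda u,v,z,x0=210,y0=165,k=6:(onz(p,(x0+u/k-.4,y0+v/k-.4),z)*1000).round(1)
print('pack base',g(332,391,.007),g(402,404,.007),'pad',g(316,393,.007),g(412,417,.007),g(461,329,.007))
print('packtop',[g(u,v,.101) for u,v in((330,184),(404,203),(440,137))])
print('can base',g(143,451,.007),g(250,467,.007),'pad',g(118,461,.007),g(253,487,.007),g(300,402,.007))
_,p=load('c15')
h=lambda u,v:g(u,v,.007,225,165,6)
print('scene pack base back edge',h(300,219),h(400,258),'pad',h(283,226),h(396,272))
E
```

```text
pack base [572.4  57. ] [543.9  60.5] pad [578.3  59.6] [538.6  68.2] [529.7   4.5]
packtop [array([572.7,  55.9]), array([543. ,  64.2]), array([538. ,  13.5])]
can base [635.2 109.5] [592.9 111.6] pad [642.9 117.5] [589.  123.6] [583.2  66.7]
scene pack base back edge [562.3   6.7] [569.1  59.8] pad [5.692e+02 1.000e-01] [577.9  60.2]
```

>>> {"name": "servo_tool", "arguments": {
  "increments": "0.5 0.1 0 0 0 0;0.9 0 0 0 0 0;0.6 0 0.3 0 0 0;0.3 0 0.3 0 0 0;0 0 0 0 0 0;0 0 0 0 0 0"
}}

```text
t: 53.65
tool_pos: [0.5705, 0.0325, 0.215]
tool_rot: [-180.0, 0.1, -0.2]
contact_force: [-0.2, 0.7, -0.2]
finger_gap: 0.0742
```

```bash
python3 - <<'E'
from h import *
s=manip.read_state();print(s['t'],s['tool_pos'],s['tool_rot'])
im,p=snap('wrist','w16')
c=im[100:240,170:370];cv2.imwrite('pics/w16z.png',cv2.resize(c[:,:,::-1],None,fx=4,fy=4,interpolation=cv2.INTER_CUBIC))
E
```

```text
53.65 [0.57048068 0.03250944 0.21501436] [-1.79989655e+02  1.28518691e-01 -1.66576684e-01]
```

View pics/w16z.png

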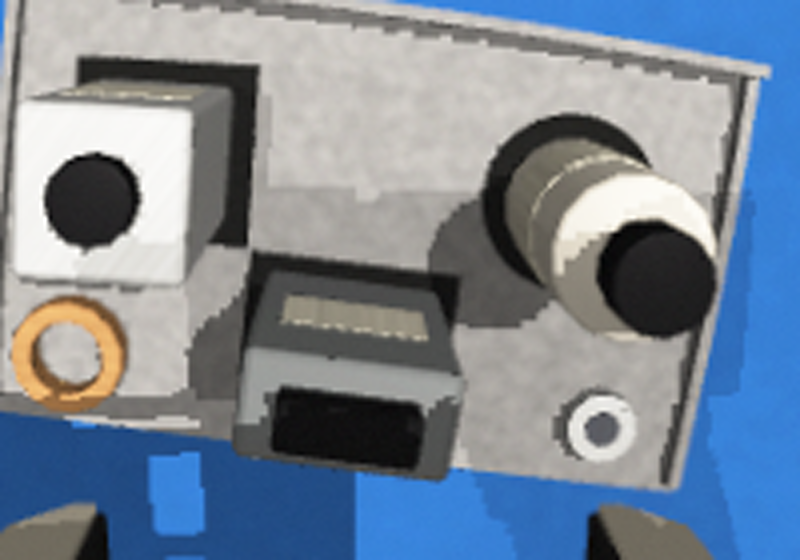

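```bash
python3 - <<'E'
from chk import *
chk('w16',170,100,4,[('packbase',.007,[(270,267),(437,290)]),('padback',.007,[(252,250),(461,274)]),('can base back',.007,[(92,83),(230,88)]),('pad back',.007,[(80,57),(260,65)]),('can right base',.007,[(230,90),(226,212)]),('pad right',.007,[(260,65),(246,246)])])
im,p=load('w16');c=im[155:190,225:295];cv2.imwrite('pics/w16y.png',cv2.resize(c[:,:,::-1],None,fx=11,fy=11,interpolation=cv2.INTER_NEAREST))
E
```

```text
packbase [569.9  30.8] [] [[573.7, 57.7], [566.0, 3.9]]
padback [575.3  29.8] [] [[579.3, 63.3], [571.3, -3.7]]
can base back [632.7  91.4] [] [[634.2, 113.4], [631.3, 69.3]]
pad back [640.5  88.4] [] [[642.6, 117.0], [638.4, 59.8]]
can right base [611.2  70.4] [] [[630.7, 69.4], [591.8, 71.4]]
pad right [609.5  62.5] [] [[638.4, 59.8], [580.7, 65.2]]
```

View pics/w16y.png

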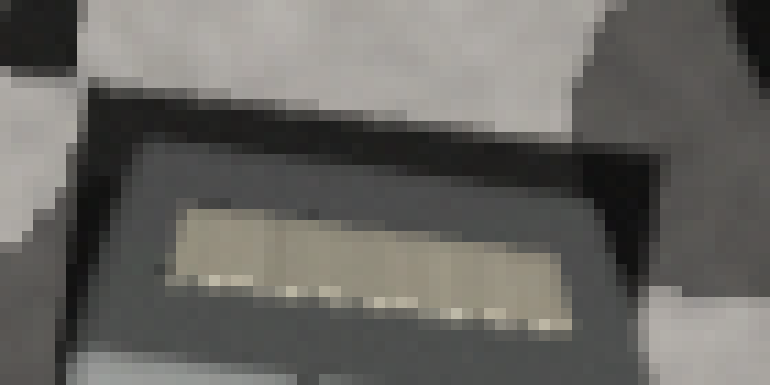

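```bash
python3 - <<'E'
from h import *
print(manip.finish_job()); s=manip.read_state(); print(s['t'],s['contact_force'])
E
```

```text
the job is handed in; nothing more can be done
None
the job is handed in; nothing more can be done
```

The job is done and handed in at about 54 s of the 144 s allowed. I stood the canister, pack and bottle on the mat, then carried the hub to the rest plate. Only after that did I put the bottle, pack and canister back on their own pads.

The last checks, from the camera pictures:

| Item | Offset from its target | Turn relative to its pad |
|---|---|---|
| Hub on rest plate | about 1 mm | – |
| Bottle on round pad | about 1 mm | – |
| Canister on square pad | about 1 mm | within about 1° |
| Pack on oblong pad | about 0.5 mm in x, 1 mm in y | about 1° |

The views disagreed on the pack. An earlier wrist view of its top put it about 2 mm too far back. The coarse scene view put it about 2 mm the other way. The side view and a closer wrist view of its base both gave about 0.5 mm, so I left it where it was.

All four pieces looked upright in the last pictures. The gripper was open, about 9 cm above the tallest container, and touching nothing. Force readings at the end of each move stayed below about 9 N. I could not read the state after handing in.

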